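# Lock the modelling wheel with its index pin

## Robot

A 6-joint arm with a two-finger parallel gripper is mounted at the origin on the work surface. World frame = base frame: x ahead of the robot, y to its left, z up, the work surface at z = 0. Lengths are in m, angles in rad, forces in N, time in s.
With the tool pointing down it reaches from about 0.4 to 0.925 m from the base axis. Payload 3.4 kg.
Tool frame: the origin (TCP) lies at the very end of the fingers, on their centre line; the grasp point (between the pads) lies 19 mm behind it; z points along the fingers, y is the direction in which the jaws open and shut (so a half turn about z gives the same grasp; the last joint's range is limited). The gripper opens to 85 mm and grips with 20 to 120 N. Pads are 22 mm wide; open, the fingers measure 114 mm over their backs; the gripper's body (76 mm by 85 mm) begins 54 mm behind the grasp point. The pads swing forward as they close: fully open they stand 13 mm farther back than shut.
Start: joints at [1.23, 0.307, 1.506, -0, 1.328, -0.073], TCP at [0.152, 0.555, 0.197] pointing down, gripper open.
Joint ranges: [-3.12, 3.12], [-1.05, 2.28], [0.14, 2.33], [-1.42, 4.57], [0.1, 2.73], [-2.68, 2.68]. Speed limits (rad/s): [2.57, 2.57, 3.14, 3.14, 3.14, 3.14].

## Interface

Orientations are given as a rotation vector (axis times angle).
In Python, from workcell import arm, viewer gives the robot as it stands.
- The arm moves only by the shell command python3 -m inch 'ROWS' [OPENING] [FORCE]. ROWS is JSON, a list of rows, each an object of numbers: "tx", "ty", "tz": the shift along the tool's x, y, z each as a share of 50 mm, from -1 to 1; "wx", "wy", "wz": the turn, a rotation vector about the tool's x, y, z each as a share of 0.08 rad, from -1 to 1. A call has 1 to 20 rows; each row shifts and turns the commanded pose from where the row before left it, along the tool's axes as they then stand; what a row does not reach is not made up. A row lasts 1/10 s, in which the tool goes at most 50 mm and 8.59 degrees, less where a joint would pass 70% of its speed; a pose out of reach is approached as far as the arm can. A call with a number of a shift or a turn outside -1 to 1 is refused whole. A call with a gripper value outside its range is refused whole. OPENING is the opening, from 0 (shut) to 1 (fully open), set as the call begins (- or left out, the last holds). The fingers move at their own pace and stop on an object; FORCE is the grip in N (left out, the last holds). Time passes only in rows, so rows that do not move let the fingers close. It gives the time, the measured TCP pose, the force and the opening at its end, in the units of the state.
- arm.get_obs(): the state, without advancing time (a new reading comes with each control period).
- viewer.camera(name): name is "scene" or "top" or "wrist"; returns a dict with "frame" (420x560x3 uint8, blue, green, red), "range_z" (420x560 float32, m along the optical axis (not along the pixel's ray), 0 where there is no reading), "intrinsics" (3x3 intrinsics, pixels), "R" (3x3) and "t" (3): a world point X has camera coordinates R X + t; the wrist camera has in their place "tool_from_camera" (4x4, takes a point from camera to tool coordinates, whose origin is the TCP and whose axes are the flange's). Camera axes: x right, y down, z forward; pixel columns grow to the right and rows downward; lengths in m; the calibration is good to about 2 mm. A picture is of the moment at which its call begins: read the wrist's pose just before it.
- arm.hand_in(): hands the job in, once; it reports no verdict.
The state is a dict: "time": time; "joints": joint angles; "joint_velocities": joint speeds; "effort": joint torques, N m; "eef_pos": TCP position; "ee_rot": TCP orientation; "contact_force": force on the tool from outside, world axes, zero at the start; "ft_torque": the same for the moment, N m; "grip_width": finger opening in m.
Only numpy, scipy, OpenCV 4.12 (cv2) and the standard library are available. Lean on these libraries where they do the work, as an engineer would, in place of code of your own. Each camera call takes 0.05 s, during which the arm holds its last target.

## Task

Turn the modelling wheel by one of its black knobs until the hole in its yellow ear lies over the hole in the grey locking lug, then take the orange-handled pin from its wooden rest and push it down through both holes until its collar sits flush on the yellow ear, and let go. Do not knock the plaster form or the template that overhangs the wheel, and leave the bottle, white cup, tool pot and plaster slab standing where they are.

Things in the scene. Friction and masses are not known exactly. Their poses are not given: they have to be found in the camera images.
- wheel_base: grey cast foot of the modelling wheel, fixed to the bench. Origin on the wheel's vertical axis at bench level; own x axis points horizontally from the axis to the locking lug. Foot 176 mm across. The lug is a grey block 34 x 34 mm, its top 46 mm above the bench, centred 125 mm from the axis.
- lug_hole (a point): centre of the mouth of the lug's vertical round hole, 13 mm wide, at the lug's top, 46 mm above the bench. The hole is 36 mm deep, with a small chamfer.
- wheel (a joint): turning angle of the wheel about its vertical axis, rad, growing counter-clockwise from above. At 0 (and every 2 pi) the yellow ear's hole lies exactly over the lug's hole. Starts between 1.0 and 5.3. Turns without stops either way, is held by light friction (0.12 N m) and stays where it is left.
- wheel_top (a point): centre of the wheel's top face, on its axis. The wheel is an aluminium disc 208 mm across, 50 to 62 mm above the bench, with three ears as thick, 38 mm wide, reaching 143.5 mm from the axis, each with a 13 mm hole 125 mm from the axis: yellow at 0 degrees, blue at +135, red at -135 (counter-clockwise from above). Blue and red are not wanted.
- yellow_hole (a point): centre of the 13 mm through hole of the yellow ear, at the ear's top face, 62 mm above the bench; turns with the wheel.
- knob_left_grip (a point): middle of the grip of the black crank knob at +90 degrees (counter-clockwise from above) from the yellow ear, 85 mm from the wheel's axis, 91 mm above the bench. Upright round knob 24 mm in diameter, 70 to 112 mm above the bench; it spins freely on its own stem, so a hand that grips it need not turn with the wheel.
- knob_right_grip (a point): the same for the like black knob at -90 degrees from the yellow ear.
- form: waisted white plaster form on the middle of the wheel, turning with it: 60 mm in diameter at most, from 63 to 133 mm above the bench. Origin at the centre of its underside. Fragile: do not knock it.
- template: profile template on a fixed post beside the wheel. Origin on the wheel's axis at bench level; own x axis points horizontally towards the post. Post 16 mm in diameter, 205 mm tall, 172 mm from the axis, on a green foot 48 mm across. A thin steel blade hangs from its arm 36 to 62 mm out from the axis, down to 84 mm above the bench.
- template_arm (a point): inner end of the template's steel arm, 34 mm from the wheel's axis. The arm, 16 x 16 mm, 180 to 196 mm above the bench, runs level from here along the template's own x to the post; a red screw head on it tops at 206 mm. The wheel's knobs and ears pass under the arm, but a hand gripping a knob does not.
- rest: light wooden block 60 x 60 x 55 mm fixed to the bench, with a 14 mm vertical hole 51 mm deep in the middle of its top, in which the pin stands. Origin at the centre of its underside.
- pin: index pin standing upright, about 70 g. Origin on its axis at the underside of its steel collar; z up towards the handle. Shank 10 mm in diameter reaching 46 mm below the origin, last 5 mm tapered to 5 mm; collar 22 mm across, 5 mm thick; orange handle 18 mm in diameter, 5 to 50 mm above the origin. Collar underside 55 mm above the bench in the rest, 62 mm when home.
- bottle: amber glass bottle with a blue cap, 60 mm in diameter, 190 mm tall, standing near the pin rest. Origin at the centre of its underside. Leave it alone.
- jar: empty white ceramic cup without a handle, 68 mm in diameter at the rim, 100 mm tall, near the pin rest. Origin at the centre of its underside. Leave it alone.
- pot: off-white pot of modelling tools, 84 mm in diameter, 110 mm tall, tools sticking out to 185 mm. Origin at the centre of its underside. Leave it alone.
- slab: flat plaster slab 70 x 100 x 22 mm with a yellow top, near the tool pot. Origin at the centre of its underside. Leave it alone.
Mind the look-alikes: they are no part of the job. Of the things like the pin, leave any that is turquoise; of the rest the smaller one is meant.

How it is judged:
By the outcome, as a careful person would: the job done as asked, in the order asked, and still so for the second after the job is handed in, with the robot touching nothing.
It also fails if it takes over 72 s, if anything falls off the work surface, if the arm or the gripper's body presses on something with over 40 N, if the wrist force passes 120 N, or if a joint passes its speed limit or range.

## Working session

There is one attempt and no reset: what is moved stays moved. The work goes in short steps, Python scripts to look and compute and a shell command to move; the robot and the scene stay as the last step left them, time stands still between calls to the robot, and variables do not carry over. Pictures are saved under pics/ and viewed, and the job is handed in when it is done.

```bash
ls; mkdir -p pics
python3 - <<'E'
from workcell import arm, viewer
import cv2,numpy as np
o=arm.get_obs(); print({k:np.round(v,4) for k,v in o.items()})
for n in ["scene","top","wrist"]:
    c=viewer.camera(n); cv2.imwrite(f"pics/{n}0.png",c["frame"]); np.savez(f"pics/{n}0.npz",**c)
    print(n,c["intrinsics"].tolist(), {k:np.round(c[k],3).tolist() for k in c if k in("R","t","tool_from_camera")})
E
```

```text
pics
{'time': np.float64(0.0), 'joints': array([ 1.2305,  0.3075,  1.5077,  0.    ,  1.3284, -0.0735]), 'joint_velocities': array([-0.0001,  0.0009,  0.001 , -0.0024, -0.0012,  0.002 ]), 'effort': array([ 7.00000e-04, -4.57546e+01, -2.51917e+01, -0.00000e+00,
        1.35000e-02,  0.00000e+00]), 'eef_pos': array([0.1514, 0.5539, 0.1957]), 'ee_rot': array([-4.1780e-01, -3.1133e+00,  3.1000e-03]), 'contact_force': array([ 0.215 ,  0.2147, -0.0264]), 'ft_torque': array([-0.0339,  0.0648,  0.0337]), 'grip_width': np.float64(0.085)}
scene [[511.9810572063769, 0.0, 279.9883176311599], [0.0, 511.9810572063769, 212.33274979303386], [0.0, 0.0, 1.0]] {'R': [[0.501, 0.865, -0.013], [0.669, -0.397, -0.628], [-0.549, 0.306, -0.778]], 't': [-0.243, -0.273, 1.533]}
top [[479.66496692654056, 0.0, 278.5500752611483], [0.0, 479.66496692654056, 206.90261061648033], [0.0, 0.0, 1.0]] {'R': [[0.007, -1.0, 0.025], [-0.997, -0.009, -0.08], [0.08, -0.024, -0.996]], 't': [-0.026, 0.523, 1.319]}
wrist [[375.5413174984905, 0.0, 277.3168559147439], [0.0, 375.5413174984905, 213.37435687744323], [0.0, 0.0, 1.0]] {'tool_from_camera': [[-0.0, -0.95, -0.313, 0.082], [1.0, 0.0, -0.0, 0.0], [0.0, -0.313, 0.95, -0.177], [0.0, 0.0, 0.0, 1.0]]}
```

View pics/scene0.png

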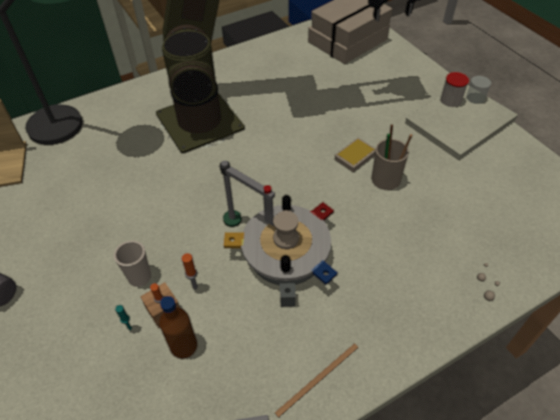

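View pics/top0.png

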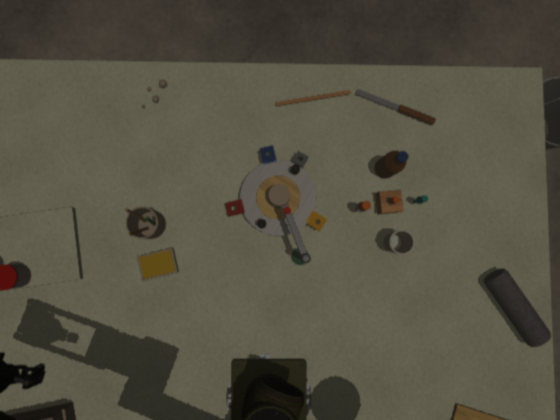

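View pics/wrist0.png

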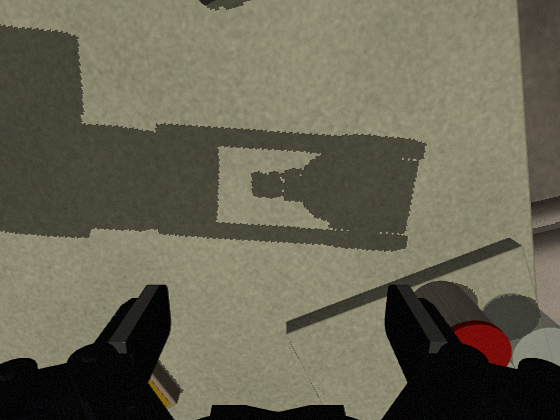

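```bash
cat > h.py <<'E'
import numpy as np, cv2
def load(n): return dict(np.load(f"pics/{n}.npz"))
def ray(c,u,v,z):
    K,R,t=c["intrinsics"],c["R"],c["t"]
    d=R.T@np.linalg.solve(K,np.array([u,v,1.])); o=-R.T@t
    return o+d*(z-o[2])/d[2]
def proj(c,X):
    p=c["intrinsics"]@(c["R"]@np.asarray(X,float)+c["t"]); return p[:2]/p[2]
E
python3 - <<'E'
from h import *
s=cv2.imread("pics/scene0.png"); t=cv2.imread("pics/top0.png")
a=cv2.resize(s[150:370,90:350],None,fx=3,fy=2.7,interpolation=2)[:594,:780]
b=cv2.resize(t[135:275,220:440],None,fx=3.6,fy=3.6,interpolation=2)
f=lambda x:np.clip(x.astype(float)*1.7,0,255).astype('uint8')
cv2.imwrite("pics/s0c.png",f(a)); cv2.imwrite("pics/t0c.png",f(b))
E
```

```text
(no output)
```

View pics/s0c.png

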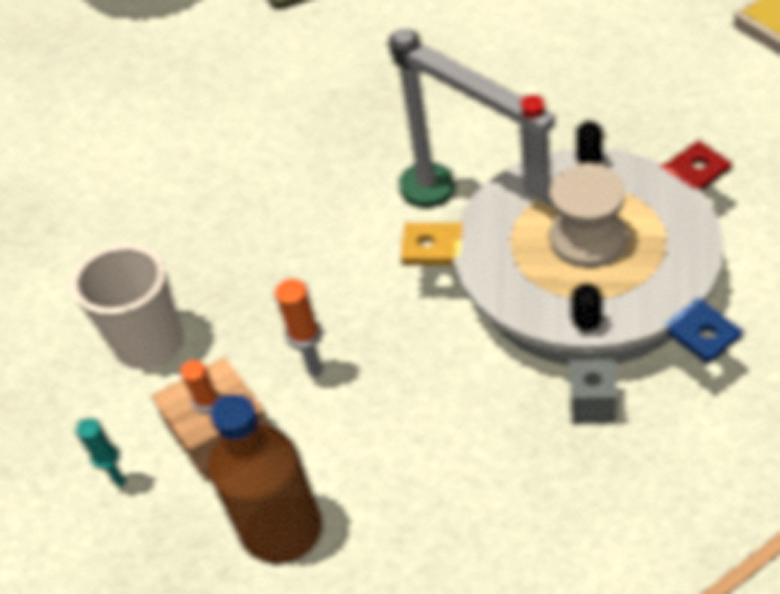

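View pics/t0c.png

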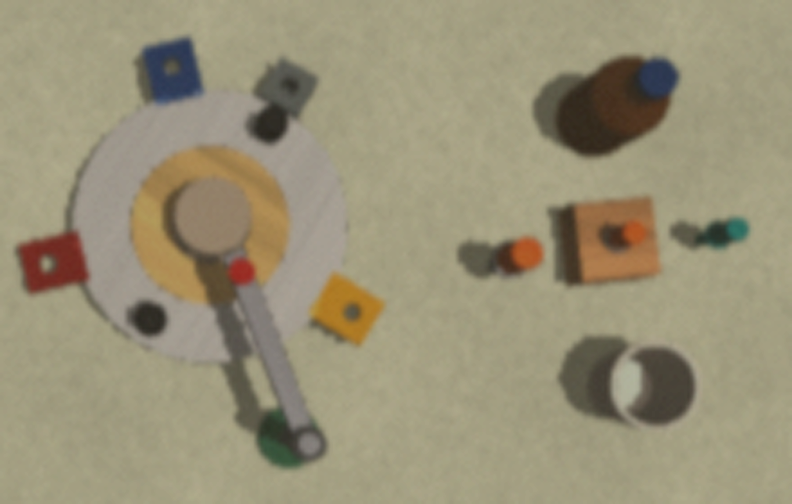

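Run:
```python
from h import *
s=load("scene0"); t=load("top0")
T=lambda x,y:(220+x/3.6-.36,135+y/3.6-.36)
S=lambda x,y:(90+x/3-.33,150+y/2.7-.31)
def show(n,tp,sp,z):
    a=ray(t,*T(*tp),z) if tp else None; b=ray(s,*S(*sp),z) if sp else None
    print(n,np.round(a,4) if tp else '',np.round(b,4) if sp else '')
show('lug',(290,86),(593,379),.046)
show('yel',(352,312),(427,241),.062)
show('blue',(171,67),(708,333),.062)
show('red',(47,264),(700,164),.062)
show('knobL',(270,121),(587,293),.112)
show('knobR',(150,316),(589,131),.112)
show('formtop',(212,215),(588,190),.133)
show('pintop',(634,231),(194,370),.105)
show('bigpintop',(526,253),(292,290),.10)
show('posttop',(309,444),(405,40),.205)
show('screw',(241,271),(532,103),.206)
show('cap',(658,78),(236,413),.19)
show('cup',(655,385),(121,280),.10)
show('turq',(737,229),(90,428),.08)
# rest top via mask in top
h=cv2.cvtColor(t["frame"],cv2.COLOR_BGR2HSV)
```

```text
lug [ 0.6565 -0.0802  0.046 ] [ 0.6557 -0.0801  0.046 ]
yel [ 0.4821 -0.1264  0.062 ] [ 0.4827 -0.1261  0.062 ]
blue [0.667  0.0114 0.062 ] [0.6696 0.0091 0.062 ]
red [0.5162 0.1031 0.062 ] [0.5186 0.1006 0.062 ]
knobL [ 0.6184 -0.0611  0.112 ] [ 0.6202 -0.0639  0.112 ]
knobR [0.4754 0.0249 0.112 ] [0.4768 0.0222 0.112 ]
formtop [ 0.5468 -0.0188  0.133 ] [ 0.5462 -0.0194  0.133 ]
pintop [ 0.5411 -0.329   0.105 ] [ 0.5396 -0.3294  0.105 ]
bigpintop [ 0.5246 -0.2503  0.1   ] [ 0.5028 -0.2412  0.1   ]
posttop [ 0.3867 -0.0827  0.205 ] [ 0.3917 -0.0847  0.205 ]
screw [ 0.5015 -0.0367  0.206 ] [ 0.5007 -0.0382  0.206 ]
cap [ 0.6386 -0.3239  0.19  ] [ 0.6406 -0.3231  0.19  ]
cup [ 0.4286 -0.3444  0.1   ] [ 0.4306 -0.3443  0.1   ]
turq [ 0.5458 -0.4134  0.08  ] [ 0.5346 -0.4087  0.08  ]
```

Candidates for the pin are the turquoise one (scene 123,316), the large orange one standing free (scene 190,268) and the small orange one in the wooden rest (scene 157,293). I choose the one in the rest, which is the smaller orange one, and the crop confirms it.

Measured positions:
- **Axis:** about (0.547, -0.0195).
- **Lug:** radius 124.7 mm, bearing -29°.
- **Yellow ear:** radius 124.7 mm, bearing -121°. The wheel therefore needs about +92°.

The template arm is at 202°, so I'll use the left knob, which travels from -31° to +61° clear of it.

```bash
python3 -m inch '[{"tz":-1,"wz":1},{"tz":-1,"wz":1},{"wz":1},{"wz":1},{"wz":1},{"wz":1},{"wz":1},{"wz":1},{"wz":1},{"wz":1},{"wz":1},{"wz":1},{"wz":1},{"wz":1},{"wz":1},{"wz":1},{"wz":0.3},{}]' 0.55 40
python3 - <<'E'
from h import *
t=load("top0")
print(ray(t,145,222,.11),ray(t,135,210,.18))
E
```

```text
[0.47406963 0.32528983 0.11      ] [0.49991697 0.33274976 0.18      ]invalid input
```

```bash
python3 -m inch '[{"tz":-1,"wz":1},{"tz":-1,"wz":1},{"wz":1},{"wz":1},{"wz":1},{"wz":1},{"wz":1},{"wz":1},{"wz":1},{"wz":1},{"wz":1},{"wz":1},{"wz":1},{"wz":1},{"wz":1},{"wz":1},{"wz":0.3},{"tz":0}]' 0.55 40
```

```text
invalid input
```

```bash
python3 -m inch '[{"tx":0,"ty":0,"tz":-1,"wx":0,"wy":0,"wz":1}]' 0.55 40
```

```text
time: 0.25
eef_pos: [0.1494, 0.5484, 0.239]
ee_rot: [-0.544, -3.091, 0.029]
contact_force: [0.7, 0.4, -0.3]
grip_width: 0.0734
```

```bash
python3 -m inch '[{"tx":0,"ty":0,"tz":-1,"wx":0,"wy":0,"wz":1},{"tx":0,"ty":0,"tz":0,"wx":0,"wy":0,"wz":1},{"tx":0,"ty":0,"tz":0,"wx":0,"wy":0,"wz":1},{"tx":0,"ty":0,"tz":0,"wx":0,"wy":0,"wz":1},{"tx":0,"ty":0,"tz":0,"wx":0,"wy":0,"wz":1},{"tx":0,"ty":0,"tz":0,"wx":0,"wy":0,"wz":1},{"tx":0,"ty":0,"tz":0,"wx":0,"wy":0,"wz":1},{"tx":0,"ty":0,"tz":0,"wx":0,"wy":0,"wz":1},{"tx":0,"ty":0,"tz":0,"wx":0,"wy":0,"wz":1},{"tx":0,"ty":0,"tz":0,"wx":0,"wy":0,"wz":1},{"tx":0,"ty":0,"tz":0,"wx":0,"wy":0,"wz":1},{"tx":0,"ty":0,"tz":0,"wx":0,"wy":0,"wz":1},{"tx":0,"ty":0,"tz":0,"wx":0,"wy":0,"wz":1},{"tx":0,"ty":0,"tz":0,"wx":0,"wy":0,"wz":1},{"tx":0,"ty":0,"tz":0,"wx":0,"wy":0,"wz":1},{"tx":0,"ty":0,"tz":0,"wx":0,"wy":0,"wz":0.3},{"tx":0,"ty":0,"tz":0,"wx":0,"wy":0,"wz":0},{"tx":0,"ty":0,"tz":0,"wx":0,"wy":0,"wz":0}]'
```

```text
time: 2.05
eef_pos: [0.1516, 0.5546, 0.2964]
ee_rot: [2.22, 2.223, -0.0]
contact_force: [-0.3, 0.9, 0.3]
grip_width: 0.0471
```

```bash
python3 -m inch '[{"tx":-0.617,"ty":0.468,"tz":0,"wx":0,"wy":0,"wz":0},{"tx":-0.617,"ty":0.468,"tz":0,"wx":0,"wy":0,"wz":0},{"tx":-0.617,"ty":0.468,"tz":0,"wx":0,"wy":0,"wz":0},{"tx":-0.617,"ty":0.468,"tz":0,"wx":0,"wy":0,"wz":0},{"tx":-0.617,"ty":0.468,"tz":0,"wx":0,"wy":0,"wz":0},{"tx":-0.617,"ty":0.468,"tz":0,"wx":0,"wy":0,"wz":0},{"tx":-0.617,"ty":0.468,"tz":0,"wx":0,"wy":0,"wz":0},{"tx":-0.617,"ty":0.468,"tz":0,"wx":0,"wy":0,"wz":0},{"tx":-0.617,"ty":0.468,"tz":0,"wx":0,"wy":0,"wz":0},{"tx":-0.617,"ty":0.468,"tz":0,"wx":0,"wy":0,"wz":0},{"tx":-0.617,"ty":0.468,"tz":0,"wx":0,"wy":0,"wz":0},{"tx":-0.617,"ty":0.468,"tz":0,"wx":0,"wy":0,"wz":0},{"tx":-0.617,"ty":0.468,"tz":0,"wx":0,"wy":0,"wz":0},{"tx":-0.617,"ty":0.468,"tz":0,"wx":0,"wy":0,"wz":0},{"tx":-0.617,"ty":0.468,"tz":0,"wx":0,"wy":0,"wz":0},{"tx":-0.617,"ty":0.468,"tz":0,"wx":0,"wy":0,"wz":0},{"tx":-0.617,"ty":0.468,"tz":0,"wx":0,"wy":0,"wz":0},{"tx":-0.617,"ty":0.468,"tz":0,"wx":0,"wy":0,"wz":0},{"tx":-0.617,"ty":0.468,"tz":0,"wx":0,"wy":0,"wz":0},{"tx":-0.617,"ty":0.468,"tz":0,"wx":0,"wy":0,"wz":0}]'
python3 -m inch '[{"tx":0,"ty":0,"tz":0.5,"wx":0,"wy":0,"wz":0},{"tx":0,"ty":0,"tz":0.5,"wx":0,"wy":0,"wz":0},{"tx":0,"ty":0,"tz":0,"wx":0,"wy":0,"wz":0},{"tx":0,"ty":0,"tz":0,"wx":0,"wy":0,"wz":0}]'
cat >> h.py <<'E'
from scipy.spatial.transform import Rotation as Ro
def grab(name,tag,save=True):
    from workcell import arm,viewer
    o=arm.get_obs(); c=viewer.camera(name)
    if name=="wrist":
        Rt=Ro.from_rotvec(o["ee_rot"]).as_matrix(); M=c["tool_from_camera"]
        Rwc=Rt@M[:3,:3]; twc=Rt@M[:3,3]+o["eef_pos"]
        c["R"]=Rwc.T; c["t"]=-Rwc.T@twc
    np.savez(f"pics/{tag}.npz",**c)
    cv2.imwrite(f"pics/{tag}.png",np.clip(c["frame"]*1.5,0,255).astype('uint8'))
    return c,o
E
python3 - <<'E'
from h import *
c,o=grab("wrist","w1"); print(o["time"],o["eef_pos"])
E
```

```text
time: 4.05
eef_pos: [0.6204, -0.0638, 0.2966]
ee_rot: [-2.22, -2.222, -0.0]
contact_force: [1.4, 0.6, -0.3]
grip_width: 0.0469
time: 4.45
eef_pos: [0.6194, -0.0623, 0.2465]
ee_rot: [-2.22, -2.221, 0.001]
contact_force: [0.1, 0.4, 0.7]
grip_width: 0.0471
4.45 [ 0.6193864  -0.06230108  0.246472  ]
```

View pics/w1.png

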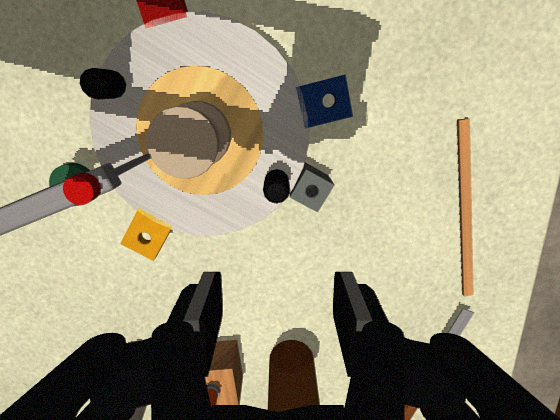

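Run:
```python
from h import *
c=load("w1")
for n,u,v,z in [("lug",312.5,191,.046),("yel",144,237.5,.062),("blue",328.5,100,.062),("knobtop",275,184,.112),("form",183,143,.133)]:
    print(n,np.round(ray(c,u,v,z),4))
im=cv2.imread("pics/w1.png"); cv2.imwrite("pics/w1c.png",cv2.resize(im[130:270,100:360],None,fx=3,fy=3,interpolation=2))
```

```text
lug [ 0.6546 -0.0815  0.046 ]
yel [ 0.48   -0.1271  0.062 ]
blue [0.6653 0.0094 0.062 ]
knobtop [ 0.6162 -0.0578  0.112 ]
form [ 0.5458 -0.0204  0.133 ]
```

View pics/w1c.png

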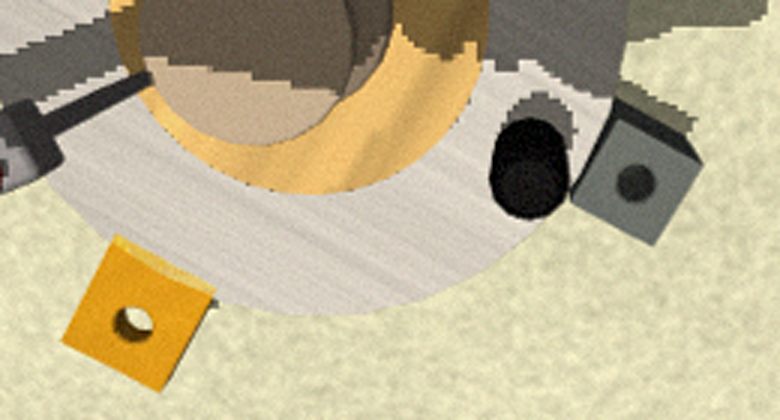

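```bash
python3 -m inch '[{"tx":0,"ty":-0.02,"tz":0.6,"wx":0,"wy":0,"wz":0},{"tx":0,"ty":0,"tz":0.8,"wx":0,"wy":0,"wz":0},{"tx":0,"ty":0,"tz":0.8,"wx":0,"wy":0,"wz":0},{"tx":0,"ty":0,"tz":0.8,"wx":0,"wy":0,"wz":0},{"tx":0,"ty":0,"tz":0.4,"wx":0,"wy":0,"wz":0},{"tx":0,"ty":0,"tz":0,"wx":0,"wy":0,"wz":0},{"tx":0,"ty":0,"tz":0,"wx":0,"wy":0,"wz":0}]'
python3 -m inch '[{"tx":0,"ty":0,"tz":0,"wx":0,"wy":0,"wz":0},{"tx":0,"ty":0,"tz":0,"wx":0,"wy":0,"wz":0},{"tx":0,"ty":0,"tz":0,"wx":0,"wy":0,"wz":0},{"tx":0,"ty":0,"tz":0,"wx":0,"wy":0,"wz":0},{"tx":0,"ty":0,"tz":0,"wx":0,"wy":0,"wz":0}]' 0 30
python3 - <<'E'
from h import *
c,o=grab("wrist","w2"); print(o["time"],o["eef_pos"],o["contact_force"])
E
```

```text
time: 5.2
eef_pos: [0.6202, -0.0623, 0.0783]
ee_rot: [2.219, 2.221, 0.002]
contact_force: [0.3, 0.5, 1.0]
grip_width: 0.0467
time: 5.7
eef_pos: [0.619, -0.0624, 0.0774]
ee_rot: [2.221, 2.221, 0.001]
contact_force: [0.0, -0.4, 3.2]
grip_width: -0.0001
5.7 [ 0.61904448 -0.06240832  0.07736039] [ 0.00333412 -0.37248539  3.1740694 ]
```

View pics/w2.png

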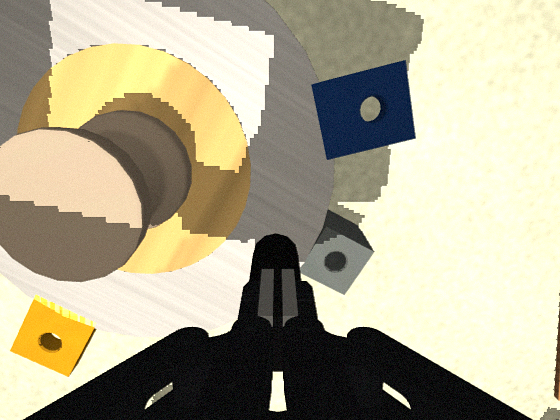

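Run:
```python
from h import *
c=load("w2")
for n,u,v,z in [("lug",335,261,.046),("yel",50,343,.062),("blue",370,109,.062),("black top",277,245,.112),]:
    print(n,np.round(ray(c,u,v,z),4))
for X in [(.618,-.0625,.112),(.618,-.0625,.07),(.6190,-.0624,.0774)]: print(X,proj(c,X))
w=load("w1")
for X in [(.618,-.0625,.112),(.618,-.0625,.07)]: print(X,proj(w,X))
t,o=grab("top","t2"); s,o=grab("scene","s2")
im=cv2.imread("pics/s2.png"); cv2.imwrite("pics/s2c.png",cv2.resize(im[100:320,180:380],None,fx=2.7,fy=2.7,interpolation=2))
cv2.imwrite("pics/w2c.png",cv2.resize(cv2.imread("pics/w2.png")[210:350,190:390],None,fx=4,fy=4,interpolation=2))
```

```text
lug [ 0.6532 -0.0808  0.046 ]
yel [ 0.4797 -0.128   0.062 ]
blue [0.6639 0.0094 0.062 ]
black top [ 0.6179 -0.042   0.112 ]
(0.618, -0.0625, 0.112) [277.34850856 289.10924455]
(0.618, -0.0625, 0.07) [277.26392758 249.35006127]
(0.619, -0.0624, 0.0774) [279.21694749 254.98781783]
(0.618, -0.0625, 0.112) [277.1096366  189.33939508]
(0.618, -0.0625, 0.07) [277.19308625 178.29160399]
```

View pics/s2c.png

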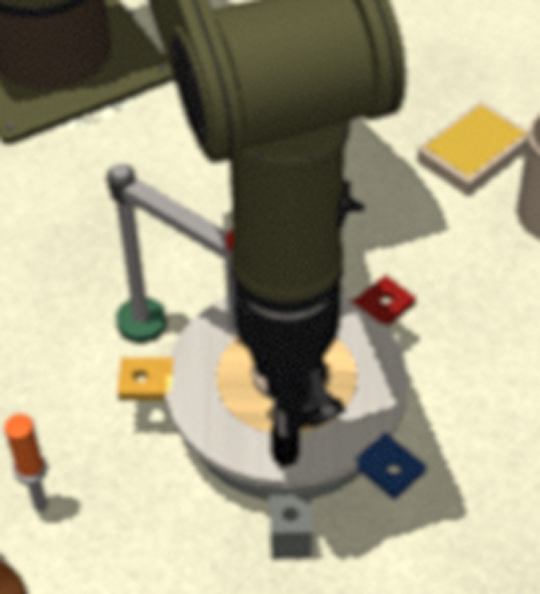

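View pics/w2c.png

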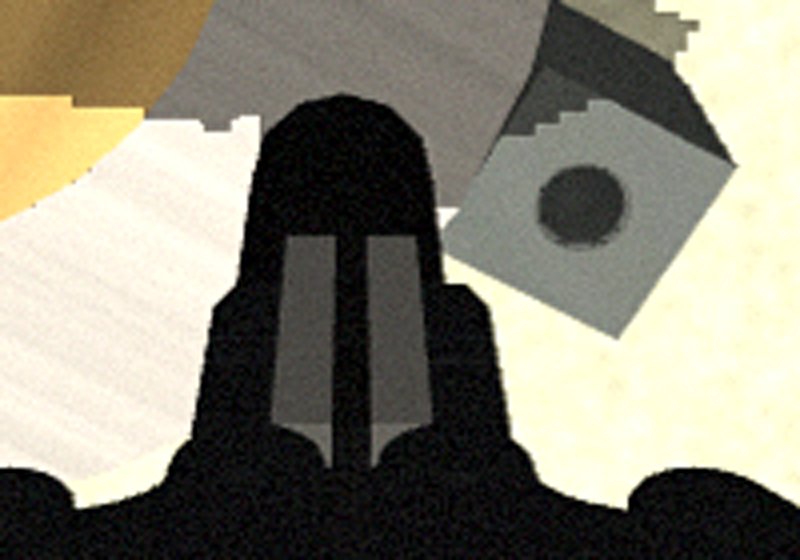

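Run:
```python
from h import *
c=load("w2"); D=c["range_z"]; K=c["intrinsics"]
def P(u,v):
    d=D[v,u]; p=d*np.linalg.solve(K,[u,v,1.]); return np.round(c["R"].T@(p-c["t"]),3)
for v in range(234,345,6):
    print(v,[tuple(P(u,v).tolist()) for u in (255,265,277,290,300)])
```

```text
234 [(0.606, -0.057, 0.061), (0.611, -0.057, 0.062), (0.618, -0.052, 0.073), (0.625, -0.056, 0.063), (0.631, -0.057, 0.061)]
240 [(0.606, -0.06, 0.062), (0.612, -0.054, 0.077), (0.618, -0.053, 0.081), (0.625, -0.056, 0.072), (0.631, -0.06, 0.062)]
246 [(0.606, -0.06, 0.071), (0.612, -0.054, 0.085), (0.618, -0.053, 0.088), (0.624, -0.056, 0.081), (0.631, -0.064, 0.062)]
252 [(0.607, -0.058, 0.083), (0.612, -0.054, 0.093), (0.618, -0.053, 0.095), (0.624, -0.056, 0.089), (0.631, -0.067, 0.063)]
258 [(0.607, -0.058, 0.09), (0.612, -0.054, 0.099), (0.618, -0.053, 0.102), (0.624, -0.055, 0.097), (0.631, -0.072, 0.061)]
264 [(0.608, -0.058, 0.097), (0.613, -0.054, 0.106), (0.618, -0.053, 0.108), (0.624, -0.055, 0.104), (0.631, -0.075, 0.061)]
270 [(0.608, -0.057, 0.104), (0.613, -0.051, 0.117), (0.618, -0.051, 0.118), (0.623, -0.051, 0.117), (0.632, -0.087, 0.045)]
276 [(0.608, -0.058, 0.108), (0.613, -0.051, 0.122), (0.618, -0.051, 0.122), (0.623, -0.051, 0.122), (0.628, -0.063, 0.099)]
282 [(0.609, -0.055, 0.12), (0.613, -0.051, 0.126), (0.618, -0.051, 0.127), (0.623, -0.051, 0.127), (0.6
[... 549 characters left out ...]
 -0.051, 0.146), (0.618, -0.051, 0.148), (0.622, -0.051, 0.147), (0.626, -0.055, 0.141)]
318 [(0.611, -0.048, 0.154), (0.614, -0.051, 0.15), (0.618, -0.052, 0.15), (0.622, -0.052, 0.149), (0.625, -0.048, 0.155)]
324 [(0.611, -0.048, 0.158), (0.614, -0.05, 0.155), (0.618, -0.054, 0.149), (0.622, -0.05, 0.155), (0.625, -0.048, 0.158)]
330 [(0.611, -0.049, 0.159), (0.614, -0.051, 0.157), (0.618, -0.057, 0.149), (0.622, -0.05, 0.158), (0.625, -0.049, 0.159)]
336 [(0.611, -0.05, 0.162), (0.614, -0.05, 0.161), (0.618, -0.059, 0.149), (0.622, -0.049, 0.162), (0.625, -0.05, 0.161)]
342 [(0.612, -0.05, 0.164), (0.614, -0.05, 0.164), (0.618, -0.061, 0.15), (0.622, -0.05, 0.164), (0.624, -0.05, 0.164)]
```

Run:
```python
from h import *
for n in ["wrist0","w1","w2"]:
    c=load(n); D=c["range_z"]; K=c["intrinsics"]; M=c["tool_from_camera"]
    vv,uu=np.mgrid[0:420,0:560]
    p=np.linalg.inv(K)@np.stack([uu.ravel(),vv.ravel(),np.ones(uu.size)])*D.ravel()
    q=(M[:3,:3]@p).T+M[:3,3]
    m=(np.abs(q[:,0])<.03)&(np.abs(q[:,1])<.07)&(q[:,2]<.0)&(D.ravel()>0.02)
    q=q[m]; i=np.argsort(-q[:,2])
    hist=np.histogram(q[:,2],bins=np.arange(-.13,.011,.01)); print(n,hist[0])
    for lo in (-.05,-.04,-.03,-.02,-.01):
        k=q[(q[:,2]>lo)&(q[:,2]<lo+.01)]
        if len(k): print(lo,len(k),k.min(0).round(3),k.max(0).round(3))
```

```text
wrist0 [   0 5413 8614 6607 2139 2663 2186 1510  165    0    0    0    0    0]
-0.05 165 [-0.01  -0.043 -0.05 ] [ 0.01   0.043 -0.047]
w1 [   0 5506 8487 9847 4770 1971 1679 1422  981  107    0    0    0    0]
-0.05 981 [-0.011 -0.038 -0.05 ] [ 0.012  0.036 -0.04 ]
-0.04 107 [-0.01  -0.025 -0.04 ] [ 0.011  0.023 -0.036]
w2 [   0 5532 9904 8546 6310 1880 1002 2475  773  187  544  420  697    0]
-0.05 773 [ 0.006 -0.052 -0.05 ] [ 0.03   0.013 -0.04 ]
-0.04 187 [ 0.002 -0.013 -0.04 ] [ 0.012  0.008 -0.03 ]
-0.03 544 [-0.002 -0.014 -0.03 ] [ 0.01  0.01 -0.02]
-0.02 420 [-0.002 -0.06  -0.02 ] [ 0.03  0.01 -0.01]
-0.01 697 [-0.002 -0.065 -0.01 ] [ 0.03  0.01 -0.  ]
```

The grip width is 0, and the depth image shows the fingertips sitting on the knob's top. The real finger ends are therefore about 34 mm behind the reported TCP. I'll open the gripper and go 36 mm lower.

```bash
python3 -m inch '[{"tx":0,"ty":0,"tz":-0.1,"wx":0,"wy":0,"wz":0},{"tx":0,"ty":0,"tz":0,"wx":0,"wy":0,"wz":0},{"tx":0,"ty":0,"tz":0,"wx":0,"wy":0,"wz":0},{"tx":0,"ty":0,"tz":0,"wx":0,"wy":0,"wz":0},{"tx":0,"ty":0,"tz":0,"wx":0,"wy":0,"wz":0}]' 0.55 30
python3 -m inch '[{"tx":-0.02,"ty":-0.02,"tz":0.3,"wx":0,"wy":0,"wz":0},{"tx":0,"ty":0,"tz":0.3,"wx":0,"wy":0,"wz":0},{"tx":0,"ty":0,"tz":0.2,"wx":0,"wy":0,"wz":0},{"tx":0,"ty":0,"tz":0,"wx":0,"wy":0,"wz":0},{"tx":0,"ty":0,"tz":0,"wx":0,"wy":0,"wz":0}]'
python3 -m inch '[{"tx":0,"ty":0,"tz":0,"wx":0,"wy":0,"wz":0},{"tx":0,"ty":0,"tz":0,"wx":0,"wy":0,"wz":0},{"tx":0,"ty":0,"tz":0,"wx":0,"wy":0,"wz":0},{"tx":0,"ty":0,"tz":0,"wx":0,"wy":0,"wz":0},{"tx":0,"ty":0,"tz":0,"wx":0,"wy":0,"wz":0}]' 0 30
python3 - <<'E'
from h import *
c,o=grab("wrist","w3"); print(o["time"],o["eef_pos"],o["contact_force"])
E
```

```text
time: 6.35
eef_pos: [0.6184, -0.0623, 0.0813]
ee_rot: [-2.221, -2.221, 0.001]
contact_force: [0.2, 0.0, 0.7]
grip_width: 0.0471
time: 6.85
eef_pos: [0.6176, -0.0634, 0.0415]
ee_rot: [-2.221, -2.221, 0.0]
contact_force: [-0.5, -0.2, -0.0]
grip_width: 0.0465
time: 7.35
eef_pos: [0.618, -0.0633, 0.0425]
ee_rot: [2.221, 2.221, 0.001]
contact_force: [-1.9, 1.2, 5.4]
grip_width: 0.0227
7.35 [ 0.61800649 -0.06332485  0.04248279] [-1.9012716   1.16935074  5.35458596]
```

View pics/w3.png

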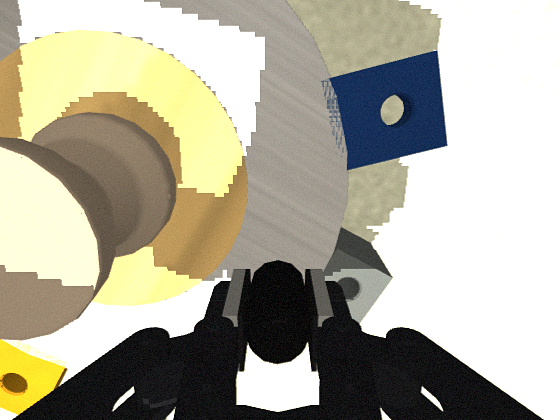

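Run:
```python
import numpy as np
a=np.radians(-31+4.5*np.arange(21)); d=np.diff(.085*np.c_[np.cos(a),np.sin(a)],axis=0)/.05
print([(round(y,3),round(x,3)) for x,y in d])
```

```text
[(np.float64(0.117), np.float64(0.064)), (np.float64(0.122), np.float64(0.055)), (np.float64(0.126), np.float64(0.045)), (np.float64(0.129), np.float64(0.035)), (np.float64(0.131), np.float64(0.025)), (np.float64(0.133), np.float64(0.015)), (np.float64(0.133), np.float64(0.004)), (np.float64(0.133), np.float64(-0.006)), (np.float64(0.132), np.float64(-0.017)), (np.float64(0.131), np.float64(-0.027)), (np.float64(0.128), np.float64(-0.037)), (np.float64(0.125), np.float64(-0.047)), (np.float64(0.121), np.float64(-0.057)), (np.float64(0.116), np.float64(-0.066)), (np.float64(0.11), np.float64(-0.075)), (np.float64(0.104), np.float64(-0.084)), (np.float64(0.097), np.float64(-0.091)), (np.float64(0.09), np.float64(-0.099)), (np.float64(0.082), np.float64(-0.106)), (np.float64(0.073), np.float64(-0.112))]
```

```bash
python3 -m inch '[{"tx":0.117,"ty":0.064,"tz":0,"wx":0,"wy":0,"wz":0},{"tx":0.122,"ty":0.055,"tz":0,"wx":0,"wy":0,"wz":0},{"tx":0.126,"ty":0.045,"tz":0,"wx":0,"wy":0,"wz":0},{"tx":0.129,"ty":0.035,"tz":0,"wx":0,"wy":0,"wz":0},{"tx":0.131,"ty":0.025,"tz":0,"wx":0,"wy":0,"wz":0},{"tx":0.133,"ty":0.015,"tz":0,"wx":0,"wy":0,"wz":0}]'
python3 -c "
from workcell import arm;o=arm.get_obs();print(o['ft_torque'])"
```

```text
time: 8.0
eef_pos: [0.63, -0.026, 0.0425]
ee_rot: [2.22, 2.22, -0.0]
contact_force: [-2.1, -2.0, 6.4]
grip_width: 0.0232
[-0.31608206  0.3139392  -0.01688349]
```

```bash
python3 -m inch '[{"tx":0.133,"ty":0.004,"tz":0,"wx":0,"wy":0,"wz":0},{"tx":0.133,"ty":-0.006,"tz":0,"wx":0,"wy":0,"wz":0},{"tx":0.132,"ty":-0.017,"tz":0,"wx":0,"wy":0,"wz":0},{"tx":0.131,"ty":-0.027,"tz":0,"wx":0,"wy":0,"wz":0},{"tx":0.128,"ty":-0.037,"tz":0,"wx":0,"wy":0,"wz":0},{"tx":0.125,"ty":-0.047,"tz":0,"wx":0,"wy":0,"wz":0},{"tx":0.121,"ty":-0.057,"tz":0,"wx":0,"wy":0,"wz":0},{"tx":0.116,"ty":-0.066,"tz":0,"wx":0,"wy":0,"wz":0},{"tx":0.11,"ty":-0.075,"tz":0,"wx":0,"wy":0,"wz":0},{"tx":0.104,"ty":-0.084,"tz":0,"wx":0,"wy":0,"wz":0},{"tx":0.097,"ty":-0.091,"tz":0,"wx":0,"wy":0,"wz":0},{"tx":0.09,"ty":-0.099,"tz":0,"wx":0,"wy":0,"wz":0},{"tx":0.082,"ty":-0.106,"tz":0,"wx":0,"wy":0,"wz":0},{"tx":0.073,"ty":-0.112,"tz":0,"wx":0,"wy":0,"wz":0},{"tx":0,"ty":0,"tz":0,"wx":0,"wy":0,"wz":0},{"tx":0,"ty":0,"tz":0,"wx":0,"wy":0,"wz":0}]'
python3 - <<'E'
from h import *
for n in ("scene","top"):
    c,o=grab(n,n+"4"); print(o["time"],o["eef_pos"])
im=cv2.imread("pics/scene4.png"); cv2.imwrite("pics/s4c.png",cv2.resize(im[190:330,220:380],None,fx=4,fy=4,interpolation=2))
im=cv2.imread("pics/top4.png"); cv2.imwrite("pics/t4c.png",cv2.resize(im[130:250,220:350],None,fx=5,fy=5,interpolation=2))
E
```

```text
time: 9.6
eef_pos: [0.5886, 0.0537, 0.0425]
ee_rot: [2.221, 2.221, 0.001]
contact_force: [-1.6, -0.2, 7.6]
grip_width: 0.0234
9.6 [0.58855647 0.05370744 0.04247289]
9.65 [0.58864146 0.05366894 0.04248398]
```

View pics/s4c.png

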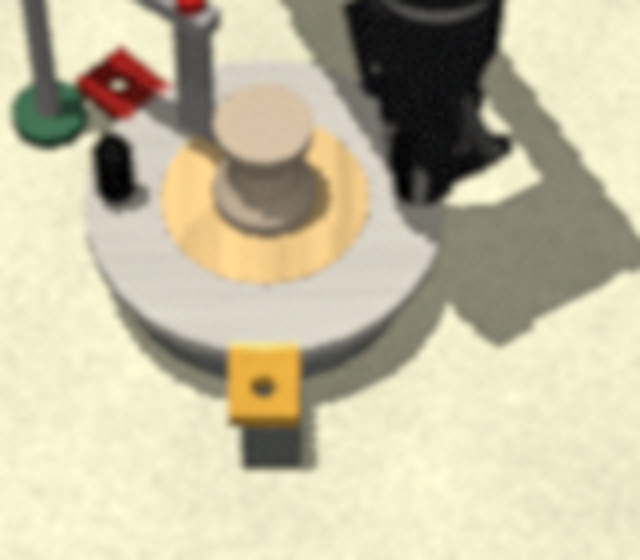

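View pics/t4c.png

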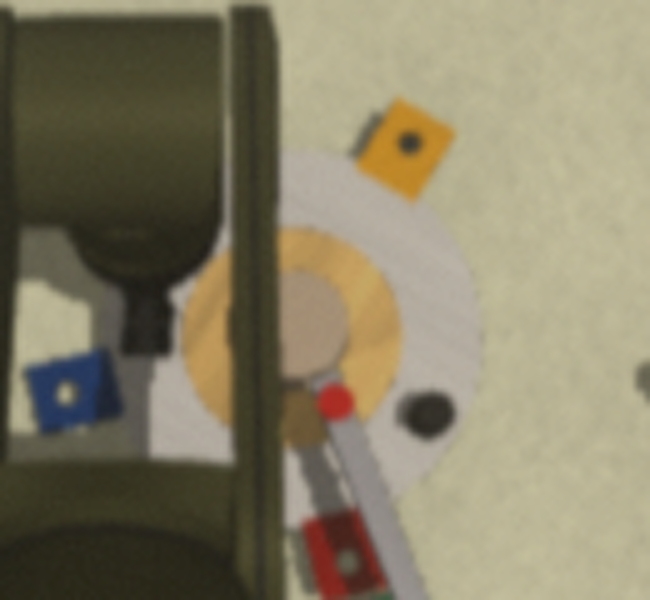

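```bash
cat >> h.py <<'E'
def dark(c,u,v,r=4):
    g=cv2.cvtColor(c["frame"],cv2.COLOR_BGR2GRAY).astype(float)
    if c["frame"][int(v)+6 if 0 else int(v),int(u)].size: pass
    u0,v0=int(round(u)),int(round(v)); w=g[v0-r:v0+r+1,u0-r:u0+r+1]
    k=np.clip(np.percentile(w,70)-w-8,0,None); yy,xx=np.mgrid[-r:r+1,-r:r+1]
    k=k*(np.hypot(xx,yy)<=r)
    return u0+(k*xx).sum()/k.sum(), v0+(k*yy).sum()/k.sum()
E
python3 - <<'E'
from h import *
A=np.array([.5468,-.0195])
for n0,n1,l,y in [("scene0","scene4",(287.5,290),(285.5,286.1)),("top0","top4",(300.2,158.5),(301.6,158))]:
    c0=load(n0);c1=load(n1)
    pl=dark(c0,*l); py=dark(c1,*y)
    L=ray(c0,*pl,.046)[:2]; Y=ray(c1,*py,.062)[:2]
    print(n0,pl,py,L.round(4),Y.round(4),"diff",(Y-L).round(4), "ang",[np.degrees(np.arctan2(*(q-A)[::-1])).round(2) for q in(L,Y)], [np.hypot(*(q-A)).round(4) for q in(L,Y)])
E
```

```text
scene0 (np.float64(287.10436432637573), np.float64(289.9525616698292)) (np.float64(285.3193517635844), np.float64(286.3069590085796)) [ 0.6552 -0.0804] [ 0.6536 -0.0838] diff [-0.0016 -0.0035] ang [np.float64(-29.32), np.float64(-31.07)] [np.float64(0.1243), np.float64(0.1247)]
top0 (np.float64(300.3032786885246), np.float64(158.1639344262295)) (np.float64(301.5108153078203), np.float64(158.08985024958403)) [ 0.6575 -0.0805] [ 0.6548 -0.0827] diff [-0.0027 -0.0022] ang [np.float64(-28.84), np.float64(-30.32)] [np.float64(0.1264), np.float64(0.1251)]
```

```bash
python3 -m inch '[{"tx":0.024,"ty":-0.041,"tz":0,"wx":0,"wy":0,"wz":0},{"tx":0,"ty":0,"tz":0,"wx":0,"wy":0,"wz":0},{"tx":0,"ty":0,"tz":0,"wx":0,"wy":0,"wz":0}]'
python3 - <<'E'
from h import *
A=np.array([.5468,-.0195])
for n,t,y in [("scene","scene5",(285.5,286.1)),("top","top5",(301.6,158))]:
    c,o=grab(n,t); py=dark(c,*y); Y=ray(c,*py,.062)[:2]; print(o["time"],o["eef_pos"],py,Y.round(4),np.degrees(np.arctan2(*(Y-A)[::-1])).round(2))
E
```

```text
time: 10.0
eef_pos: [0.5873, 0.0544, 0.0425]
ee_rot: [2.22, 2.22, 0.002]
contact_force: [-0.2, -0.3, 6.7]
grip_width: 0.0227
10.0 [0.58733658 0.05439971 0.04247188] (np.float64(286.3326790971541), np.float64(286.3395485770363)) [ 0.6548 -0.082 ] -30.07
10.05 [0.58734579 0.0544467  0.04249312] (np.float64(300.8985507246377), np.float64(157.64090177133656)) [ 0.656 -0.081] -29.38
```

```bash
python3 -m inch '[{"tx":0,"ty":0,"tz":0,"wx":0,"wy":0,"wz":0},{"tx":0,"ty":0,"tz":0,"wx":0,"wy":0,"wz":0},{"tx":0,"ty":0,"tz":0,"wx":0,"wy":0,"wz":0},{"tx":0,"ty":0,"tz":-0.4,"wx":0,"wy":0,"wz":0},{"tx":0,"ty":0,"tz":-0.8,"wx":0,"wy":0,"wz":0},{"tx":0,"ty":0,"tz":-1,"wx":0,"wy":0,"wz":0},{"tx":-0.5,"ty":0.3,"tz":-0.4,"wx":0,"wy":0,"wz":0},{"tx":-0.7,"ty":0.4,"tz":0,"wx":0,"wy":0,"wz":0},{"tx":-0.7,"ty":0.4,"tz":0,"wx":0,"wy":0,"wz":0},{"tx":-0.5,"ty":0.3,"tz":0,"wx":0,"wy":0,"wz":0},{"tx":0,"ty":0,"tz":0,"wx":0,"wy":0,"wz":0},{"tx":0,"ty":0,"tz":0,"wx":0,"wy":0,"wz":0},{"tx":0,"ty":0,"tz":0,"wx":0,"wy":0,"wz":0}]' 0.55
python3 - <<'E'
from h import *
c,o=grab("wrist","w6"); print(o["time"],o["eef_pos"])
p=proj(c,[.655,-.0805,.062]); print(p); u,v=map(int,p)
im=cv2.imread("pics/w6.png"); cv2.imwrite("pics/w6c.png",cv2.resize(im[v-40:v+40,u-50:u+50],None,fx=7,fy=7,interpolation=2))
E
```

```text
time: 11.4
eef_pos: [0.6556, -0.0646, 0.1711]
ee_rot: [-2.22, -2.221, 0.001]
contact_force: [0.1, -0.1, 0.6]
grip_width: 0.0472
11.4 [ 0.65562103 -0.06462618  0.17105193]
[278.05509775 216.31196374]
```

View pics/w6c.png

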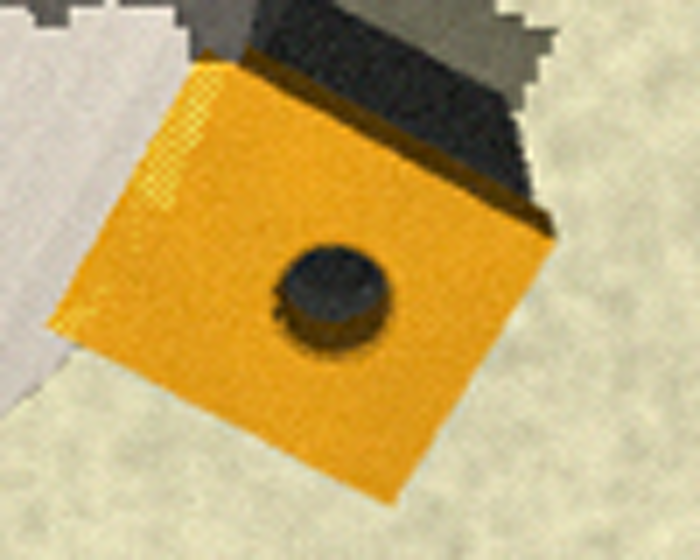

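View pics/w6.png

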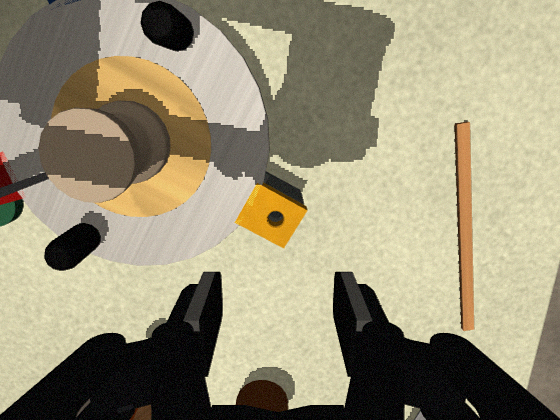

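Run:
```python
from h import *
A=np.array([.546,-.0205])
w1=load("w1"); w6=load("w6")
pl=dark(w1,312.5,191,7); L=ray(w1,*pl,.046)
py=(278-50+333/7-.43,216-40+298/7-.43); py2=dark(w6,*py,10); 
print(pl,L,py,ray(w6,*py,.062),py2,ray(w6,*py2,.062))
for q in (L,ray(w6,*py,.062)): print(np.degrees(np.arctan2(*(q[:2]-A)[::-1])),np.hypot(*(q[:2]-A)))
print(proj(w6,[L[0],L[1],.046]))
u,v=py; u=int(u);v=int(v)
im=load("w6")["frame"][v-14:v+15,u-16:u+17].astype(float)
im=np.clip((im)*4,0,255).astype('uint8'); cv2.imwrite("pics/w6d.png",cv2.resize(im,None,fx=20,fy=20,interpolation=2))
```

```text
(np.float64(311.63582120261304), np.float64(190.82876395247158)) [ 0.65371686 -0.08128702  0.046     ] (275.14142857142855, 218.14142857142855) [ 0.65265375 -0.08205808  0.062     ] (np.float64(275.1203637405127), np.float64(218.16926822282687)) [ 0.65263674 -0.08208181  0.062     ]
-29.437004666704347 0.12368501600991659
-29.992548086903877 0.12314389520756422
[276.53540156 211.12581086]
```

View pics/w6d.png

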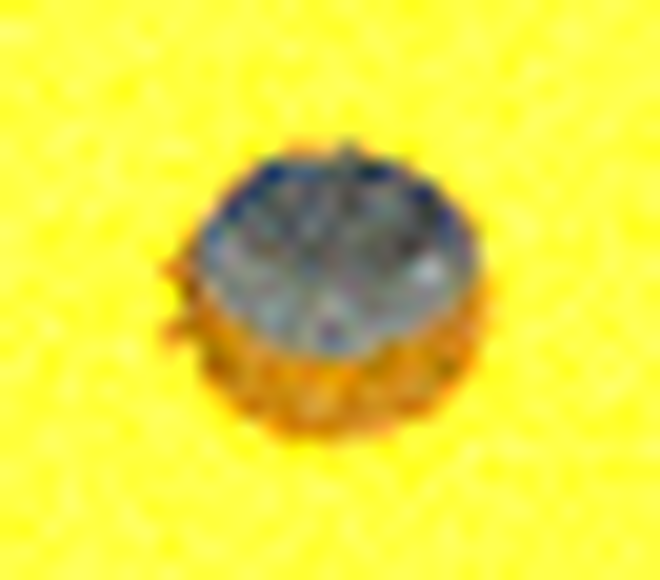

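Run:
```python
from h import *
for n in ["wrist0","w6","w3"]:
    c=load(n); D=c["range_z"]; K=c["intrinsics"]; M=c["tool_from_camera"]
    vv,uu=np.mgrid[0:420,0:560]
    p=np.linalg.inv(K)@np.stack([uu.ravel(),vv.ravel(),np.ones(uu.size)])*D.ravel()
    q=(M[:3,:3]@p).T+M[:3,3]
    q=q[(D.ravel()>.01)&(np.abs(q[:,0])<.05)]
    for lo in np.arange(-.13,-.03,.01):
        k=q[(q[:,2]>lo)&(q[:,2]<lo+.01)]
        if len(k): print(n,lo.round(3),len(k),k.min(0).round(3),k.max(0).round(3))
# bottle/cup/pin from w6? rest from top
t=load("top0"); s=load("scene0")
for nm,c in (("top",t),("scene",s)):
    h=cv2.cvtColor(c["frame"],cv2.COLOR_BGR2HSV)
    m=cv2.inRange(h,(5,170,90),(13,255,255)); n_,_,st,ce=cv2.connectedComponentsWithStats(m)
    for i in range(1,n_):
        if st[i,4]>8: print(nm,st[i],ce[i].round(1),ray(c,*ce[i],.1).round(4))
```

```text
wrist0 -0.12 5413 [ 0.01  -0.062 -0.119] [ 0.02   0.064 -0.11 ]
wrist0 -0.11 8630 [-0.001 -0.069 -0.11 ] [ 0.019  0.071 -0.1  ]
wrist0 -0.1 6741 [-0.003 -0.073 -0.1  ] [ 0.016  0.074 -0.09 ]
wrist0 -0.09 2139 [-0.005 -0.065 -0.09 ] [ 0.014  0.064 -0.08 ]
wrist0 -0.08 2663 [-0.01  -0.056 -0.08 ] [ 0.013  0.057 -0.07 ]
wrist0 -0.07 2186 [-0.01  -0.056 -0.07 ] [ 0.013  0.057 -0.06 ]
wrist0 -0.06 1510 [-0.01  -0.056 -0.06 ] [ 0.013  0.057 -0.05 ]
wrist0 -0.05 165 [-0.01  -0.043 -0.05 ] [ 0.01   0.043 -0.047]
w6 -0.12 5540 [ 0.009 -0.063 -0.119] [ 0.019  0.061 -0.11 ]
w6 -0.11 8455 [ 0.006 -0.063 -0.11 ] [ 0.019  0.06  -0.1  ]
w6 -0.1 9847 [-0.012 -0.06  -0.1  ] [ 0.017  0.058 -0.09 ]
w6 -0.09 4758 [-0.012 -0.057 -0.09 ] [ 0.015  0.056 -0.08 ]
w6 -0.08 1976 [-0.011 -0.047 -0.08 ] [ 0.014  0.046 -0.07 ]
w6 -0.07 1721 [-0.011 -0.038 -0.07 ] [ 0.012  0.036 -0.06 ]
w6 -0.06 1405 [-0.011 -0.038 -0.06 ] [ 0.012  0.036 -0.05 ]
w6 -0.05 976 [-0.011 -0.038 -0.05 ] [ 0.012  0.036 -0.04 ]
w6 -0.04 103 [-0.011 -0.025 -0.04 ] [ 0.01   0.023 -0.036]
w3 -0.12 5412 [ 0.009 -0.06  -0.119] [ 0.019  0.058 -0.11 ]
w3 -0.11 8957 [ 0.003 -0.058 -0.11 ] [ 0.019  0.057 -0.1  ]
w3 -0.1 14053 [-0.012 -0.077 -0.1  ] [ 0.05   0.051 -0.09 ]
w3 -0.09 12034 [-0.012 -0.078 -0.09 ] [ 0.05   0.046 -0.08 ]
w3 -0.08 2524 [-0.011 -0.052 -0.08 ] [ 0.05  0.04 -0.07]
w3 -0.07 4496 [-0.01  -0.057 -0.07 ] [ 0.05   0.024 -0.06 ]
w3 -0.06 2714 [-0.01 -0.06 -0.06] [ 0.05   0.024 -0.05 ]
w3 -0.05 2655 [ 0.    -0.065 -0.05 ] [ 0.05   0.024 -0.04 ]
w3 -0.04 2483 [ 0.    -0.069 -0.04 ] [ 0.05   0.017 -0.03 ]
top [394 196   6   7  30] [396.3 199. ] [ 0.5412 -0.3317  0.1   ]
top [363 202   7   7  42] [366.1 204.8] [ 0.5249 -0.2512  0.1   ]
scene [183 254   9   9  65] [186.7 258.1] [ 0.5049 -0.2428  0.1   ]
scene [151 284   8   8  45] [154.2 287.5] [ 0.5378 -0.3301  0.1   ]
```

```bash
python3 -m inch '[{"tx":0,"ty":0,"tz":-1,"wx":0,"wy":0,"wz":0},{"tx":-0.8,"ty":-0.35,"tz":-0.4,"wx":0,"wy":0,"wz":0},{"tx":-0.8,"ty":-0.35,"tz":0,"wx":0,"wy":0,"wz":0},{"tx":-0.8,"ty":-0.35,"tz":0,"wx":0,"wy":0,"wz":0},{"tx":-0.8,"ty":-0.35,"tz":0,"wx":0,"wy":0,"wz":0},{"tx":-0.8,"ty":-0.35,"tz":0,"wx":0,"wy":0,"wz":0},{"tx":-0.8,"ty":-0.35,"tz":0,"wx":0,"wy":0,"wz":0},{"tx":-0.5,"ty":-0.22,"tz":0,"wx":0,"wy":0,"wz":-1},{"tx":0,"ty":0,"tz":0,"wx":0,"wy":0,"wz":-1},{"tx":0,"ty":0,"tz":0,"wx":0,"wy":0,"wz":-1},{"tx":0,"ty":0,"tz":0,"wx":0,"wy":0,"wz":-1},{"tx":0,"ty":0,"tz":0,"wx":0,"wy":0,"wz":-1},{"tx":0,"ty":0,"tz":0,"wx":0,"wy":0,"wz":-1},{"tx":0,"ty":0,"tz":0,"wx":0,"wy":0,"wz":-1},{"tx":0,"ty":0,"tz":0,"wx":0,"wy":0,"wz":-1},{"tx":0,"ty":0,"tz":0,"wx":0,"wy":0,"wz":-1},{"tx":0,"ty":0,"tz":0,"wx":0,"wy":0,"wz":-0.82},{"tx":0,"ty":0,"tz":0,"wx":0,"wy":0,"wz":0},{"tx":0,"ty":0,"tz":0,"wx":0,"wy":0,"wz":0}]'
python3 - <<'E'
from h import *
c,o=grab("wrist","w7"); print(o["time"],o["eef_pos"],o["ee_rot"])
print(proj(c,[.54,-.329,.105]))
E
```

```text
time: 13.35
eef_pos: [0.5406, -0.3295, 0.2417]
ee_rot: [-1.203, -2.902, -0.0]
contact_force: [0.5, -0.3, 0.1]
grip_width: 0.0471
13.35 [ 0.54055481 -0.3294871   0.24172169] [-1.20250863e+00 -2.90224412e+00 -2.32706567e-04]
[277.74085169 188.30089953]
```

View pics/w7.png

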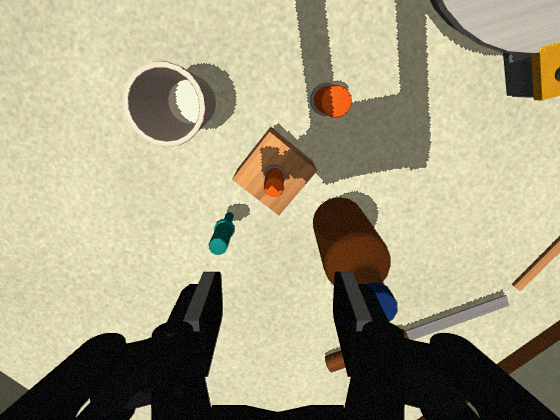

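Run:
```python
from h import *
c=load("w7")
im=cv2.imread("pics/w7.png"); cv2.imwrite("pics/w7c.png",cv2.resize(im[115:225,220:330],None,fx=5,fy=5,interpolation=2))
h=cv2.cvtColor(c["frame"],cv2.COLOR_BGR2HSV); m=cv2.inRange(h,(3,190,120),(12,255,255))
n,l,st,ce=cv2.connectedComponentsWithStats(m)
for i in range(1,n):
    if st[i,4]>30: print(st[i],ce[i].round(1),ray(c,*ce[i],.105).round(4))
```

```text
[330  86  21  31 484] [340.  100.3] [ 0.524  -0.2424  0.105 ]
[265 186  18  11 114] [272.7 191.7] [ 0.5391 -0.3343  0.105 ]
```

View pics/w7c.png

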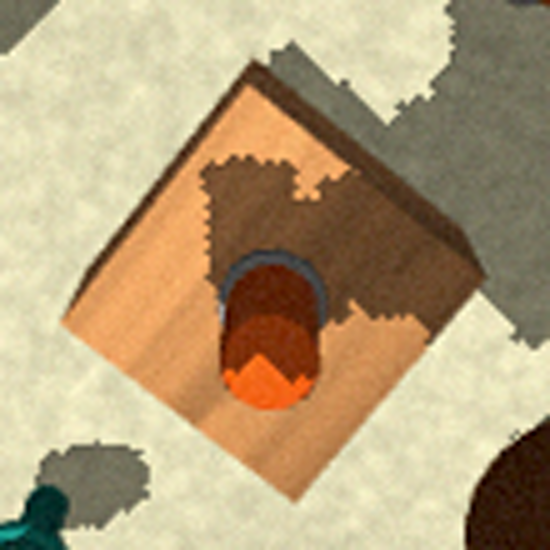

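Run:
```python
from h import *
c=load("w7"); print(ray(c,273.4,186.8,.105))
R=Ro.from_rotvec([-1.2025,-2.9022,0]).as_matrix(); print(R.round(3))
P=ray(c,273.4,186.8,.105); d=P-np.array([.54055,-.32949,.2417]); print((R.T@d)/.05)
```

```text
[ 0.53642002 -0.33069821  0.105     ]
[[-0.707  0.707 -0.   ]
 [ 0.707  0.707  0.   ]
 [ 0.    -0.    -1.   ]]
[ 0.04096867 -0.07536346  2.73400887]
```

```bash
python3 -m inch '[{"tx":0.03,"ty":-0.043,"tz":0.6,"wx":0,"wy":0,"wz":0},{"tx":0,"ty":0,"tz":0.9,"wx":0,"wy":0,"wz":0},{"tx":0,"ty":0,"tz":0.9,"wx":0,"wy":0,"wz":0},{"tx":0,"ty":0,"tz":0.6,"wx":0,"wy":0,"wz":0},{"tx":0,"ty":0,"tz":0.2,"wx":0,"wy":0,"wz":0},{"tx":0,"ty":0,"tz":0,"wx":0,"wy":0,"wz":0},{"tx":0,"ty":0,"tz":0,"wx":0,"wy":0,"wz":0}]'
python3 - <<'E'
from h import *
c,o=grab("wrist","w8"); print(o["time"],o["eef_pos"],o["contact_force"])
E
```

```text
time: 14.1
eef_pos: [0.5392, -0.3317, 0.0831]
ee_rot: [1.201, 2.9, -0.001]
contact_force: [-0.1, -1.0, 0.5]
grip_width: 0.0468
14.1 [ 0.53917448 -0.33171139  0.08311243] [-0.09810329 -0.96236351  0.49918872]
```

View pics/w8.png

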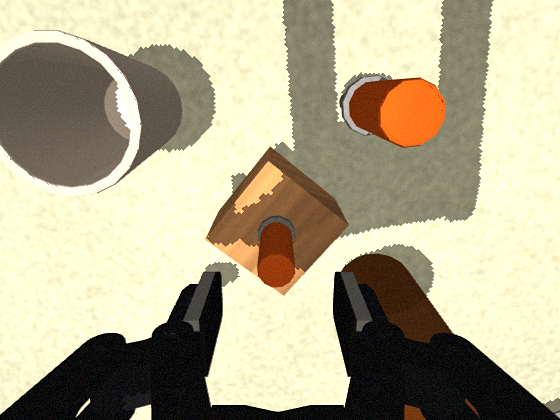

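```bash
python3 - <<'E'
from h import *
c=load("w8"); print(ray(c,276.5,270.5,.105))
E
python3 -m inch '[{"tx":0,"ty":0,"tz":0.5,"wx":0,"wy":0,"wz":0},{"tx":0,"ty":0,"tz":0.4,"wx":0,"wy":0,"wz":0},{"tx":0,"ty":0,"tz":0.1,"wx":0,"wy":0,"wz":0},{"tx":0,"ty":0,"tz":0,"wx":0,"wy":0,"wz":0},{"tx":0,"ty":0,"tz":0,"wx":0,"wy":0,"wz":0}]'
python3 -m inch '[{"tx":0,"ty":0,"tz":0,"wx":0,"wy":0,"wz":0},{"tx":0,"ty":0,"tz":0,"wx":0,"wy":0,"wz":0},{"tx":0,"ty":0,"tz":0,"wx":0,"wy":0,"wz":0},{"tx":0,"ty":0,"tz":0,"wx":0,"wy":0,"wz":0},{"tx":0,"ty":0,"tz":0,"wx":0,"wy":0,"wz":0}]' 0 40
```

```text
[ 0.53661328 -0.330196    0.105     ]
time: 14.65
eef_pos: [0.5391, -0.3318, 0.0333]
ee_rot: [1.201, 2.9, -0.001]
contact_force: [0.7, 0.5, 0.3]
grip_width: 0.0467
time: 15.15
eef_pos: [0.5387, -0.3315, 0.0328]
ee_rot: [1.201, 2.901, -0.001]
contact_force: [-0.9, 0.7, 6.6]
grip_width: 0.017
```

```bash
python3 -m inch '[{"tx":0,"ty":0,"tz":-0.3,"wx":0,"wy":0,"wz":0},{"tx":0,"ty":0,"tz":-0.6,"wx":0,"wy":0,"wz":0},{"tx":0,"ty":0,"tz":-0.8,"wx":0,"wy":0,"wz":0},{"tx":0,"ty":0,"tz":-0.8,"wx":0,"wy":0,"wz":0},{"tx":0,"ty":0,"tz":-0.6,"wx":0,"wy":0,"wz":0},{"tx":0,"ty":0,"tz":0,"wx":0,"wy":0,"wz":1},{"tx":0,"ty":0,"tz":0,"wx":0,"wy":0,"wz":1},{"tx":0,"ty":0,"tz":0,"wx":0,"wy":0,"wz":1},{"tx":0,"ty":0,"tz":0,"wx":0,"wy":0,"wz":1},{"tx":0,"ty":0,"tz":0,"wx":0,"wy":0,"wz":1},{"tx":0,"ty":0,"tz":0,"wx":0,"wy":0,"wz":1},{"tx":0,"ty":0,"tz":0,"wx":0,"wy":0,"wz":1},{"tx":0,"ty":0,"tz":0,"wx":0,"wy":0,"wz":1},{"tx":0,"ty":0,"tz":0,"wx":0,"wy":0,"wz":1},{"tx":0,"ty":0,"tz":0,"wx":0,"wy":0,"wz":0.82},{"tx":0,"ty":0,"tz":0,"wx":0,"wy":0,"wz":0},{"tx":0,"ty":0,"tz":0,"wx":0,"wy":0,"wz":0}]'
python3 - <<'E'
from h import *
c,o=grab("wrist","w9"); print(o["time"],o["eef_pos"],o["ee_rot"],o["contact_force"],o["grip_width"])
E
```

```text
time: 16.85
eef_pos: [0.5377, -0.3308, 0.1863]
ee_rot: [-2.219, -2.223, 0.0]
contact_force: [0.0, 0.0, -0.9]
grip_width: 0.0169
16.85 [ 0.53768267 -0.33079142  0.18628614] [-2.21925050e+00 -2.22263250e+00  1.81030504e-04] [ 3.20422242e-04  3.83726992e-02 -9.35924453e-01] 0.016862054073162967
```

View pics/w9.png

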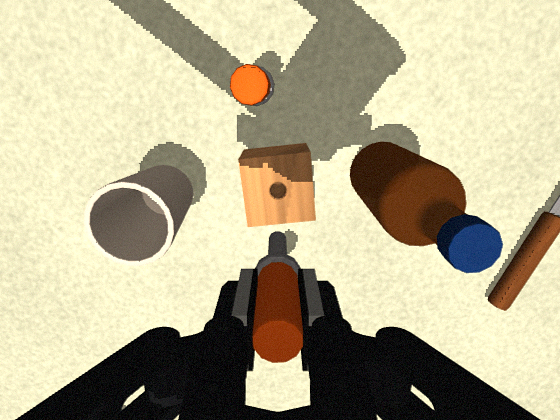

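Run:
```python
from h import *
c=load("w9"); D=c["range_z"]; K=c["intrinsics"]
im=cv2.imread("pics/w9.png"); cv2.imwrite("pics/w9c.png",cv2.resize(im[215:375,215:340],None,fx=3.7,fy=3.7,interpolation=2))
M=c["tool_from_camera"]
for v in range(230,365,5):
    r=[]
    for u in (272,275,278,281,284):
        p=D[v,u]*np.linalg.solve(K,[u,v,1.]); q=M[:3,:3]@p+M[:3,3]; r.append(tuple((q*1000).round(1).tolist()))
    print(v,r)
```

```text
230 [(-57.2, -6.6, 186.4), (-57.0, -3.5, 186.0), (-57.0, -0.4, 186.0), (-56.8, 2.7, 185.4), (-57.4, 5.9, 187.1)]
235 [(5.1, -3.9, 15.1), (5.8, -2.3, 13.3), (5.7, -0.7, 13.6), (5.2, 1.0, 14.7), (4.1, 2.7, 17.5)]
240 [(5.1, -3.8, 7.8), (5.9, -2.2, 5.9), (5.7, -0.7, 6.4), (5.3, 0.9, 7.4), (4.1, 2.6, 10.2)]
245 [(4.9, -3.8, 1.5), (5.9, -2.2, -0.7), (5.7, -0.7, -0.3), (5.4, 0.9, 0.4), (4.1, 2.5, 3.4)]
250 [(4.9, -3.7, -4.9), (5.8, -2.2, -6.8), (6.1, -0.7, -7.5), (5.1, 0.8, -5.1), (5.0, 2.3, -5.0)]
255 [(11.6, -3.4, -25.3), (11.3, -2.0, -24.6), (11.8, -0.7, -25.7), (12.0, 0.6, -26.2), (11.2, 2.0, -24.5)]
260 [(10.2, -3.3, -27.5), (9.8, -2.0, -26.7), (9.7, -0.7, -26.4), (9.9, 0.6, -27.0), (10.3, 1.9, -27.8)]
265 [(9.3, -3.3, -30.7), (9.8, -2.0, -31.7), (9.4, -0.7, -30.8), (9.8, 0.6, -31.6), (9.5, 1.9, -31.1)]
270 [(9.6, -3.2, -36.0), (9.7, -2.0, -36.0), (9.6, -0.7, -35.9), (9.7, 0.5, -36.1), (9.5, 1.8, -35.7)]
275 [(9.4, -3.2, -40.0), (9.7, -2.0, -40.5), (10.4, -0.7, -41.8), (9.8, 0.5, -40.8), (9.5, 1.7, -40.1)]
280 [(9.2, -3.1, -43.8), (9.4, -1.9, -44.2), (10.2, -0.7, -45.6), (9.7, 0.4, -4
[... 997 characters left out ...]
-71.8), (5.7, -0.8, -71.4), (6.2, 0.2, -72.2), (5.6, 1.2, -71.3)]
335 [(4.4, -2.8, -72.4), (4.1, -1.8, -72.0), (3.5, -0.8, -71.1), (4.1, 0.2, -72.0), (3.9, 1.2, -71.7)]
340 [(2.3, -2.8, -72.2), (1.5, -1.8, -71.1), (2.4, -0.8, -72.3), (2.1, 0.2, -71.8), (1.7, 1.2, -71.4)]
345 [(0.4, -2.8, -72.3), (-0.4, -1.8, -71.3), (0.4, -0.8, -72.3), (-0.2, 0.2, -71.5), (0.2, 1.2, -71.9)]
350 [(-2.1, -2.8, -71.6), (-1.7, -1.8, -72.1), (-1.6, -0.8, -72.2), (-1.7, 0.2, -72.1), (-1.6, 1.2, -72.2)]
355 [(-4.0, -2.8, -71.8), (-4.0, -1.8, -71.7), (-3.7, -0.8, -72.1), (-3.9, 0.2, -71.9), (-3.9, 1.2, -71.9)]
360 [(-6.3, -2.8, -71.5), (-6.5, -1.8, -71.2), (-6.8, -0.8, -70.9), (-6.6, 0.2, -71.1), (-5.7, 1.2, -72.2)]
```

View pics/w9c.png

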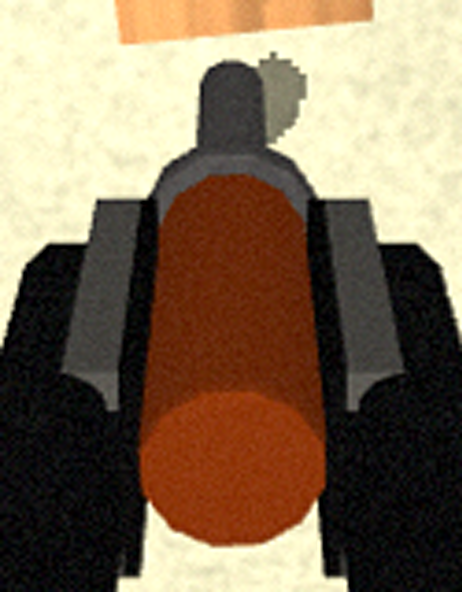

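```bash
python3 -m inch '[{"tx":0.5,"ty":0.238,"tz":0,"wx":0,"wy":0,"wz":0},{"tx":0.75,"ty":0.35,"tz":0,"wx":0,"wy":0,"wz":0},{"tx":0.75,"ty":0.35,"tz":0,"wx":0,"wy":0,"wz":0},{"tx":0.75,"ty":0.35,"tz":0,"wx":0,"wy":0,"wz":0},{"tx":0.75,"ty":0.35,"tz":0,"wx":0,"wy":0,"wz":0},{"tx":0.75,"ty":0.35,"tz":0,"wx":0,"wy":0,"wz":0},{"tx":0.5,"ty":0.25,"tz":0,"wx":0,"wy":0,"wz":0},{"tx":0.204,"ty":0.1,"tz":0.4,"wx":0,"wy":0,"wz":0},{"tx":0,"ty":0,"tz":0.6,"wx":0,"wy":0,"wz":0},{"tx":0,"ty":0,"tz":0.5,"wx":0,"wy":0,"wz":0},{"tx":0,"ty":0,"tz":0,"wx":0,"wy":0,"wz":0},{"tx":0,"ty":0,"tz":0,"wx":0,"wy":0,"wz":0},{"tx":0,"ty":0,"tz":0,"wx":0,"wy":0,"wz":0}]'
python3 - <<'E'
from h import *
c,o=grab("wrist","w10"); print(o["time"],o["eef_pos"],o["contact_force"])
c,o=grab("scene","s10"); print(proj(c,[.655,-.081,.08]))
im=cv2.imread("pics/s10.png"); cv2.imwrite("pics/s10c.png",cv2.resize(im[240:310,240:340],None,fx=7,fy=7,interpolation=2))
im=cv2.imread("pics/w10.png"); cv2.imwrite("pics/w10c.png",cv2.resize(im[170:320,200:360],None,fx=4,fy=4,interpolation=2))
E
```

```text
time: 18.2
eef_pos: [0.6562, -0.0837, 0.1133]
ee_rot: [2.22, 2.22, 0.003]
contact_force: [-0.1, 0.1, -0.8]
grip_width: 0.0168
18.2 [ 0.65617553 -0.0836965   0.11328681] [-0.08023696  0.13539646 -0.81030812]
[286.77055594 281.83646746]
```

View pics/s10c.png

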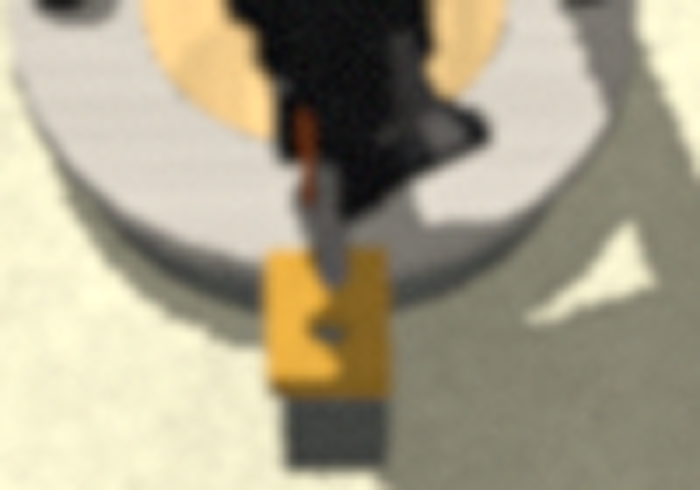

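View pics/w10c.png

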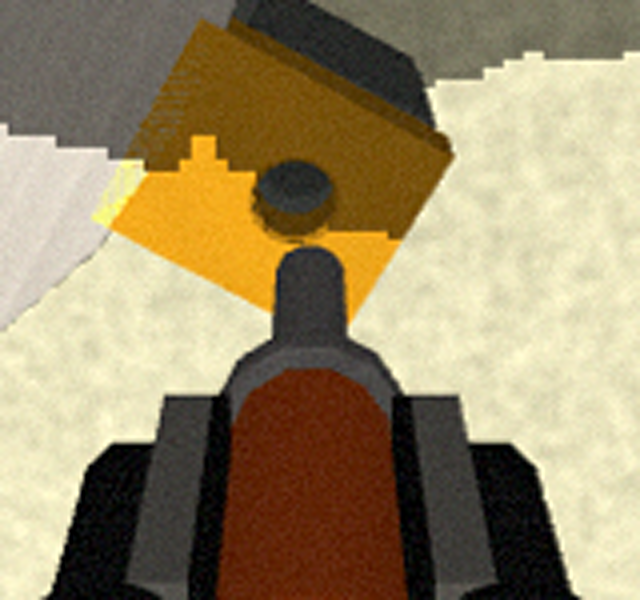

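Run:
```python
from h import *
c=load("w10"); K=c["intrinsics"];M=c["tool_from_camera"];D=c["range_z"]
# hole outline ellipse: fit non-yellow blob in yellow
h=cv2.cvtColor(c["frame"],cv2.COLOR_BGR2HSV)
print(ray(c,272.9,219.6,.062))
T=np.array([.65618,-.08370])
print("hole - TCP (world)",ray(c,272.9,219.6,.062)[:2]-T)
for v in (236,240,245,250):
    row=c["frame"][v,262:294].sum(1); print(v,row.tolist())
    u=277
    p=D[v,u]*np.linalg.solve(K,[u,v,1.]); print((M[:3,:3]@p+M[:3,3])*1000)
s=load("s10")
L=[.6537,-.0824,.046]; 
for nm,X in (("lug0",ray(load("scene0"),287.1,289.95,.046)),): print(nm,X)
# scene: pin tip pixel crop (335,285)
print("scene tip",ray(s,240+335/7-.43,240+283/7-.43,.0893))
```

```text
[ 0.65244511 -0.0823207   0.062     ]
hole - TCP (world) [-0.00373489  0.0013793 ]
236 [295, 299, 283, 288, 293, 303, 305, 218, 90, 100, 93, 100, 111, 102, 114, 119, 113, 99, 110, 101, 103, 89, 108, 172, 291, 285, 289, 287, 266, 294, 290, 289]
[ 6.06083019 -1.19603887 11.14609238]
240 [293, 294, 298, 289, 292, 297, 282, 71, 89, 97, 117, 106, 102, 113, 127, 108, 114, 107, 112, 110, 105, 95, 106, 123, 252, 285, 296, 280, 294, 289, 284, 309]
[ 5.94496036 -1.19068677  5.7780488 ]
245 [330, 291, 287, 284, 284, 289, 221, 96, 106, 106, 95, 96, 108, 99, 121, 110, 112, 114, 107, 115, 112, 112, 94, 104, 207, 276, 287, 284, 313, 406, 447, 443]
[ 5.98968253 -1.18386276 -0.99134788]
250 [437, 431, 435, 438, 465, 423, 150, 88, 93, 101, 99, 90, 106, 107, 115, 114, 110, 108, 107, 107, 95, 97, 99, 96, 146, 344, 448, 457, 445, 453, 461, 458]
[ 6.19072625 -1.17704648 -7.69215212]
lug0 [ 0.65518828 -0.08038897  0.046     ]
scene tip [ 0.65670088 -0.08036844  0.0893    ]
```

```bash
python3 -m inch '[{"tx":0.006,"ty":-0.04,"tz":0.1,"wx":0,"wy":0,"wz":0},{"tx":0,"ty":0,"tz":0.15,"wx":0,"wy":0,"wz":0},{"tx":0,"ty":0,"tz":0.15,"wx":0,"wy":0,"wz":0},{"tx":0,"ty":0,"tz":0,"wx":0,"wy":0,"wz":0},{"tx":0,"ty":0,"tz":0,"wx":0,"wy":0,"wz":0}]'
python3 - <<'E'
from h import *
c,o=grab("wrist","w11"); print(o["time"],o["eef_pos"],o["contact_force"])
c,o=grab("scene","s11")
im=cv2.imread("pics/s11.png"); cv2.imwrite("pics/s11c.png",cv2.resize(im[240:310,240:340],None,fx=7,fy=7,interpolation=2))
im=cv2.imread("pics/w11.png"); cv2.imwrite("pics/w11c.png",cv2.resize(im[170:320,200:360],None,fx=4,fy=4,interpolation=2))
E
```

```text
time: 18.8
eef_pos: [0.6524, -0.0829, 0.0909]
ee_rot: [-2.221, -2.221, 0.001]
contact_force: [0.4, -0.2, -0.3]
grip_width: 0.017
18.8 [ 0.65241838 -0.08288115  0.09092159] [ 0.38959512 -0.15466153 -0.32211077]
```

View pics/s11c.png

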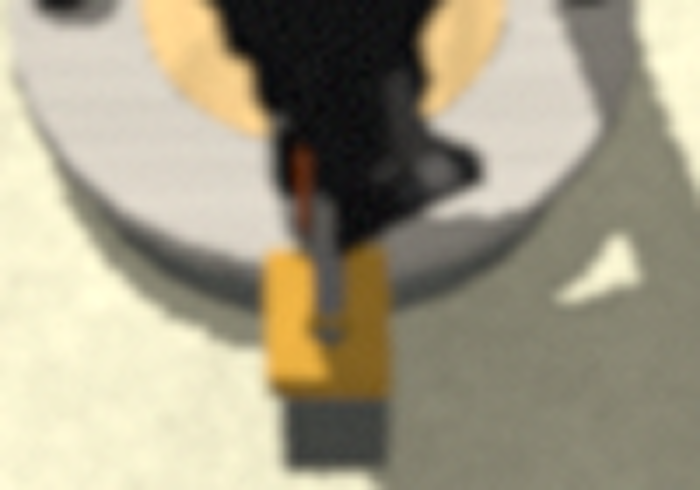

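View pics/w11c.png

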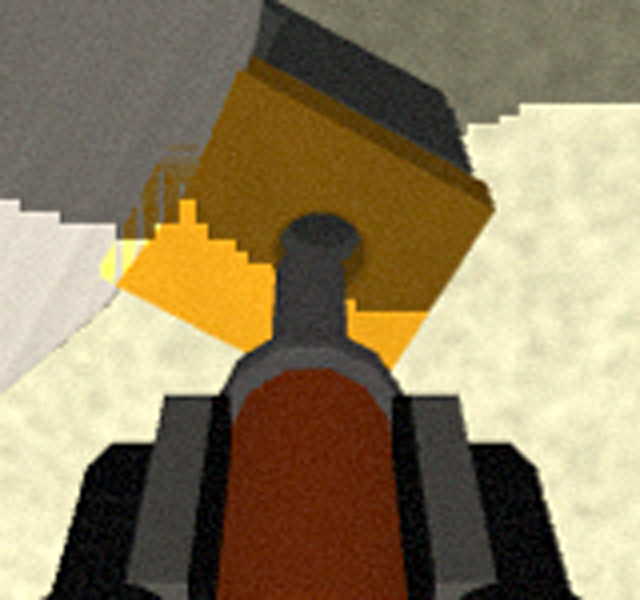

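Run:
```python
from h import *
c=load("w11"); H=ray(c,279.8,232,.062)[:2]; print(H, H-np.array([.65242,-.08288])-np.array([-.001,.0009]))
from workcell import arm
o=arm.get_obs(); print(o["time"],o["eef_pos"])
s=load("s11"); print(ray(s,240+330/7-.43,240+338/7-.43,.067))
```

```text
[ 0.65281166 -0.08137689] [0.00139166 0.00060311]
18.9 [ 0.65300605 -0.08299656  0.09157112]
[ 0.66095012 -0.08469731  0.067     ]
```

```bash
python3 -m inch '[{"tx":0.016,"ty":0.03,"tz":0,"wx":0,"wy":0,"wz":0},{"tx":0,"ty":0,"tz":0,"wx":0,"wy":0,"wz":0},{"tx":0,"ty":0,"tz":0.1,"wx":0,"wy":0,"wz":0},{"tx":0,"ty":0,"tz":0.1,"wx":0,"wy":0,"wz":0},{"tx":0,"ty":0,"tz":0.06,"wx":0,"wy":0,"wz":0},{"tx":0,"ty":0,"tz":0,"wx":0,"wy":0,"wz":0},{"tx":0,"ty":0,"tz":0,"wx":0,"wy":0,"wz":0}]'
python3 - <<'E'
from h import *
c,o=grab("wrist","w12"); print(o["time"],o["eef_pos"],o["contact_force"],o["ft_torque"])
im=cv2.imread("pics/w12.png"); cv2.imwrite("pics/w12c.png",cv2.resize(im[170:320,200:360],None,fx=4,fy=4,interpolation=2))
E
```

```text
time: 19.6
eef_pos: [0.6541, -0.0822, 0.0783]
ee_rot: [-2.221, -2.221, 0.001]
contact_force: [-0.3, -0.5, -0.8]
grip_width: 0.0173
19.6 [ 0.65412473 -0.08215979  0.0782925 ] [-0.25963064 -0.51567328 -0.81508182] [-0.03013055  0.01206951  0.04532543]
```

View pics/w12c.png

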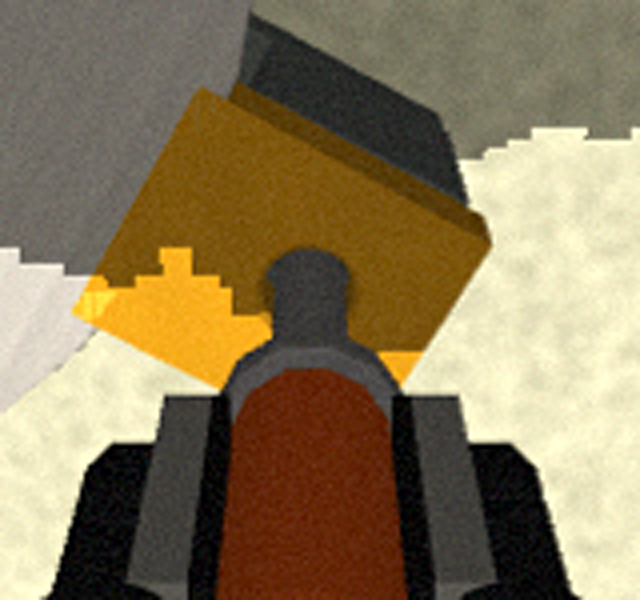

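```bash
python3 -m inch '[{"tx":0.006,"ty":0.01,"tz":0.08,"wx":0,"wy":0,"wz":0},{"tx":0.006,"ty":0,"tz":0.08,"wx":0,"wy":0,"wz":0},{"tx":0,"ty":0,"tz":0.06,"wx":0,"wy":0,"wz":0},{"tx":0,"ty":0,"tz":0,"wx":0,"wy":0,"wz":0}]'
```

```text
time: 20.05
eef_pos: [0.6546, -0.0816, 0.0669]
ee_rot: [-2.221, -2.221, 0.001]
contact_force: [-0.4, -0.7, -1.9]
grip_width: 0.0169
```

```bash
python3 -m inch '[{"tx":0,"ty":0,"tz":0.08,"wx":0,"wy":0,"wz":0},{"tx":0,"ty":0,"tz":0.08,"wx":0,"wy":0,"wz":0},{"tx":0,"ty":0,"tz":0.08,"wx":0,"wy":0,"wz":0},{"tx":0,"ty":0,"tz":0,"wx":0,"wy":0,"wz":0}]'
```

```text
time: 20.45
eef_pos: [0.6544, -0.0815, 0.0548]
ee_rot: [-2.221, -2.221, 0.001]
contact_force: [0.2, -0.6, -0.3]
grip_width: 0.017
```

```bash
python3 -m inch '[{"tx":0,"ty":0,"tz":0.08,"wx":0,"wy":0,"wz":0},{"tx":0,"ty":0,"tz":0.08,"wx":0,"wy":0,"wz":0},{"tx":0,"ty":0,"tz":0.06,"wx":0,"wy":0,"wz":0},{"tx":0,"ty":0,"tz":0,"wx":0,"wy":0,"wz":0}]'
python3 - <<'E'
from h import *
c,o=grab("wrist","w13"); print(o["time"],o["eef_pos"],o["contact_force"],o["ft_torque"])
im=cv2.imread("pics/w13.png"); cv2.imwrite("pics/w13c.png",cv2.resize(im[170:370,190:370],None,fx=3,fy=3,interpolation=2))
E
```

```text
time: 20.85
eef_pos: [0.6545, -0.0814, 0.0439]
ee_rot: [-2.221, -2.221, 0.001]
contact_force: [-0.2, -0.1, -0.8]
grip_width: 0.0168
20.85 [ 0.65452164 -0.08141439  0.04394374] [-0.22013711 -0.07880758 -0.80985527] [-0.05361956  0.04707324  0.00306303]
```

View pics/w13c.png

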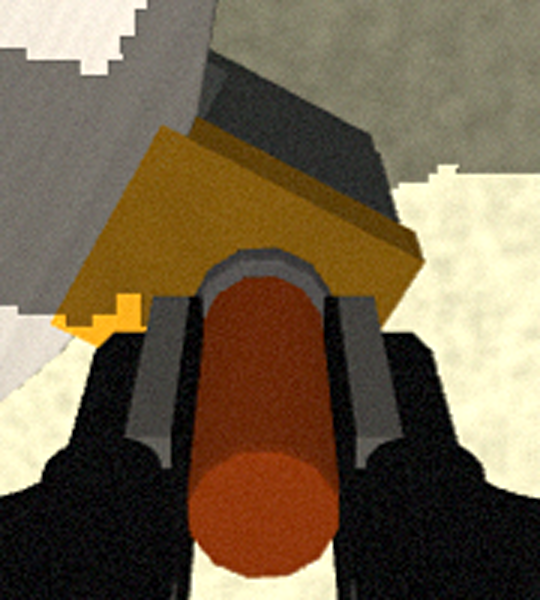

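Almost home. I'll lower in small steps until the collar pushes back.

```bash
python3 -m inch '[{"tx":0,"ty":0,"tz":0.04,"wx":0,"wy":0,"wz":0},{"tx":0,"ty":0,"tz":0.03,"wx":0,"wy":0,"wz":0},{"tx":0,"ty":0,"tz":0,"wx":0,"wy":0,"wz":0}]'
python3 -m inch '[{"tx":0,"ty":0,"tz":0.02,"wx":0,"wy":0,"wz":0},{"tx":0,"ty":0,"tz":0,"wx":0,"wy":0,"wz":0}]'
```

```text
time: 21.2
eef_pos: [0.6547, -0.0815, 0.0409]
ee_rot: [-2.221, -2.221, 0.0]
contact_force: [0.2, -0.7, -1.7]
grip_width: 0.017
time: 21.4
eef_pos: [0.6548, -0.0815, 0.04]
ee_rot: [-2.221, -2.221, -0.0]
contact_force: [-0.4, -0.5, -1.0]
grip_width: 0.0169
```

```bash
python3 -m inch '[{"tx":0,"ty":0,"tz":0.02,"wx":0,"wy":0,"wz":0},{"tx":0,"ty":0,"tz":0.02,"wx":0,"wy":0,"wz":0},{"tx":0,"ty":0,"tz":0,"wx":0,"wy":0,"wz":0}]'
python3 -m inch '[{"tx":0,"ty":0,"tz":0.02,"wx":0,"wy":0,"wz":0},{"tx":0,"ty":0,"tz":0,"wx":0,"wy":0,"wz":0}]'
```

```text
time: 21.7
eef_pos: [0.655, -0.0814, 0.0398]
ee_rot: [2.221, 2.221, 0.001]
contact_force: [-2.2, 0.5, 8.1]
grip_width: 0.0173
time: 21.9
eef_pos: [0.6551, -0.0813, 0.0398]
ee_rot: [2.221, 2.221, 0.002]
contact_force: [-4.6, 1.5, 12.5]
grip_width: 0.0171
```

```bash
python3 -m inch '[{"tx":0,"ty":0,"tz":0,"wx":0,"wy":0,"wz":0},{"tx":0,"ty":0,"tz":0,"wx":0,"wy":0,"wz":0},{"tx":0,"ty":0,"tz":0,"wx":0,"wy":0,"wz":0},{"tx":0,"ty":0,"tz":0,"wx":0,"wy":0,"wz":0},{"tx":0,"ty":0,"tz":-0.2,"wx":0,"wy":0,"wz":0},{"tx":0,"ty":0,"tz":-0.5,"wx":0,"wy":0,"wz":0},{"tx":0,"ty":0,"tz":-0.8,"wx":0,"wy":0,"wz":0},{"tx":0,"ty":0,"tz":-1,"wx":0,"wy":0,"wz":0},{"tx":0.5,"ty":0,"tz":-0.5,"wx":0,"wy":0,"wz":0},{"tx":0,"ty":0,"tz":0,"wx":0,"wy":0,"wz":0},{"tx":0,"ty":0,"tz":0,"wx":0,"wy":0,"wz":0}]' 0.55
python3 - <<'E'
from h import *
for n in ("wrist","scene"):
    c,o=grab(n,n+"14")
print(o["time"],o["eef_pos"],o["contact_force"])
im=cv2.imread("pics/scene14.png"); cv2.imwrite("pics/s14c.png",cv2.resize(im[130:370,100:400],None,fx=2.4,fy=2.4,interpolation=2))
p=proj(load("wrist14"),[.654,-.082,.067]).astype(int); im=cv2.imread("pics/wrist14.png"); cv2.imwrite("pics/w14c.png",cv2.resize(im[p[1]-60:p[1]+60,p[0]-70:p[0]+70],None,fx=4,fy=4,interpolation=2))
E
```

```text
time: 23.0
eef_pos: [0.6551, -0.0563, 0.1883]
ee_rot: [2.219, 2.221, 0.001]
contact_force: [-0.5, -0.0, -0.2]
grip_width: 0.0474
23.05 [ 0.65411079 -0.05662609  0.18662679] [-0.62364617 -0.57411036  0.21379864]
```

View pics/s14c.png

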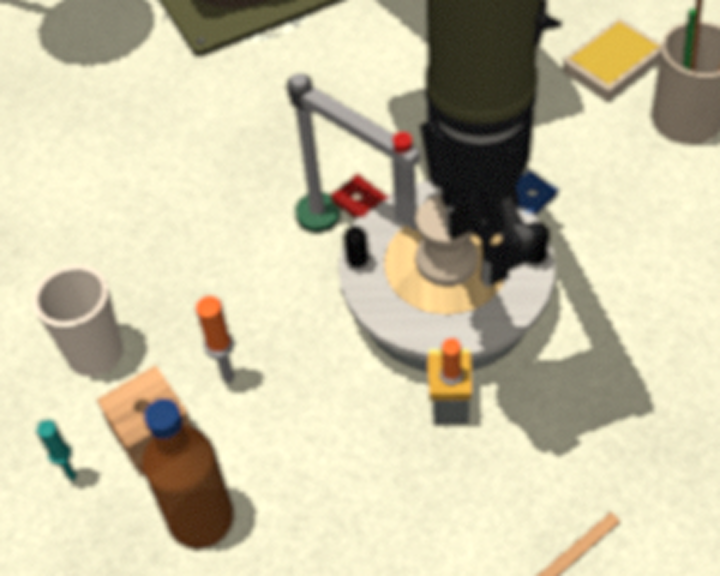

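View pics/w14c.png

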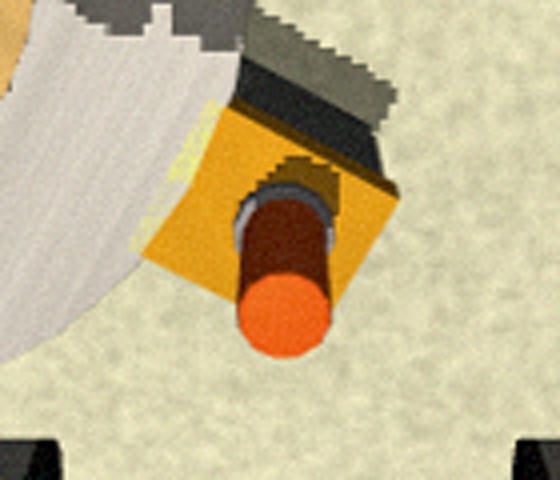

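Run:
```python
from h import *
c=load("wrist14"); D=c["range_z"];K=c["intrinsics"]
h=cv2.cvtColor(c["frame"],cv2.COLOR_BGR2HSV); p=proj(c,[.654,-.082,.067]).astype(int)
u0=p[0]-70+284//4; v0=p[1]-60+315//4
def X(u,v): return c["R"].T@(D[v,u]*np.linalg.solve(K,[u,v,1.])-c["t"])
print("top",np.mean([X(u0+i,v0+j) for i in(-4,0,4) for j in(-4,0,4)],0).round(4))
ue,ve=p[0]-70+50,p[1]-60+230//4
print("ear",np.mean([X(ue+i,ve+j) for i in(-2,0,2) for j in(-2,0,2)],0).round(4))
```

```text
top [ 0.654  -0.0795  0.1119]
ear [ 0.6361 -0.0808  0.0616]
```

The handle top is at 0.1119 m against the expected 0.112, and the ear is at 0.0616 m, so the collar is flush. The hand is clear, so I'm handing in.

```bash
python3 -c "
from workcell import arm
print(arm.hand_in())"
```

```text
the job is handed in; nothing more can be done
None
```

The pin is home through both holes with its collar flush on the yellow ear. I let go and handed the job in at about 23 s of the 72 s allowed. I turned the wheel about +92° by its left knob, took the small orange pin from the rest and pushed it in.

- **Seating:** in the last depth image the handle top is at 111.9 mm (112 expected when flush) and the ear at 61.6 mm (62 expected). Just before release the collar pushed back with about 12.5 N. The pin stands upright and the hand was clear of it.
- **Surroundings:** in the last picture the form, template, bottle, cup, tool pot and slab all look in place, and so do the two look-alike pins.

Some things did not agree or go as planned:
- **First knob grasp missed:** the fingertips end about 34 mm short of the reported tool point, so the first grip closed on top of the knob with about 3 N. I corrected for this in every later grasp.
- **Wheel alignment:** before the pin went in, the wheel was still about 0.6° (1.3 mm) short of exact alignment. That is within the hole clearance, and I did not measure the angle again afterwards.
- **Camera disagreement:** the cameras differed by up to about 4 mm in position, so I set the pin over the hole by watching it against the ear in close views.

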